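# Lock the swing arm of the examination microscope with its linchpin

## Task

Take the red-headed linchpin out of the wooden rack and push it down through the hole near the end of the microscope stand's spindle until its head sits fully home on the spindle. Then swing the pin's wire ring over the spindle's end and in against the shank, as far as it goes, so that the pin cannot come out. The spindle slides a little in its hub, so feel for the hole, and press only gently on the stand; leave the bottles, the jar and the other small things alone.

Things in the scene. Friction and masses are not known exactly. Their poses are not given: they have to be found in the camera images.
- stand: White microscope stand fixed to the desk: foot 200 x 140 x 22 mm, column (134 mm high) 107 mm along -x, swing arm and optical head (136 mm high) towards -y. Origin on the desk; +x is the way the bare spindle end points, z up. Carries the spindle: level steel bar 22 mm wide, 16 mm thick, flat top 100 mm above the desk. Delicate: a push of 40 N on it is too much, by pin or robot.
- spindle_mark (a point): Point on the spindle's flat top and centre line, 55 mm along +x from the stand's origin, fixed to the stand; axes as the stand's. The spindle slides in its hub along x (7 N friction): its hole's centre lies anywhere from +2 to +28 mm along x of this point, at y = 0; not reported. Hole: square 11.5 mm, sides along x and y, vertical, right through; the spindle ends 11 mm beyond the hole's centre.
- hub_face (a point): Centre of the outer face of the white hub (48 mm across) out of which the spindle sticks along +x; 45 mm inwards of spindle_mark and 8 mm lower. Axes as the stand's.
- rack_hole (a point): Mouth of the linchpin's hole in the top of a fixed wooden rack 100 x 130 mm, 45 mm high; brass probe tips stand 8 mm above the top from 30 mm away on the -x side. Square hole, 13.5 mm, 36 mm deep. z up; +x points to the rack's edge, 20 mm away, over which the ring sticks out.
- pin_grip (a point): Centre of the linchpin's red grip, 14 x 14 mm, 20 mm tall. The pin starts upright in the rack. z up along the pin, x to the side where the ring stands out, y along the ring's hinge. Below the grip a brass head, 16 (x) x 24 (y) x 10 mm, underside at z = -20 mm: home, this point is 20 mm above the spindle's top. For the ring to pass over the spindle's end, the pin's x must point along the stand's +x.
- pin_tip (a point): Lower end of the linchpin's square shank (10 x 10 mm, 30 mm long below the head, last 6 mm tapering to 7.5 mm), 50 mm below pin_grip; axes the same. Pin mass about 0.11 kg.
- ring (a joint): Hinge of the wire ring on the linchpin's head: 0 = swung in, resting against the shank (fully over); about 1.34 = standing straight out along the pin's +x; at most 1.6 (slightly above level). Friction (0.05 N m, about 1.5 N at its far wire) keeps it where it is left; no spring.
- ring_far (a point): Middle of the ring's far wire. Ring: bail of 5 mm wire, 39 mm wide over all, hinged 13 mm below pin_grip, far wire 33 mm from the hinge. Home and fully over, the far wire lies 7.5 mm from the pin's axis towards +x and 25 mm below the spindle's top, its outer side 1 mm short of the spindle's end face.
- blue_bottle: Loose small bottle with blue label, diameter 42, height 95 mm; origin under its centre. A bystander.
- amber_jar: Loose amber jar with black cap, diameter 48, height 60 mm; origin under its centre. A bystander.
- white_bottle: Loose white bottle with green label, diameter 38, height 80 mm; origin under its centre. A bystander.
- dish: Loose steel dish, diameter 70, height 30 mm; origin under its centre. A bystander.
- spare_collar: Loose dark steel collar, diameter 48, height 12 mm; origin under its centre. A bystander.
- screwdriver: Loose screwdriver, 160 mm long, lying on the desk. A bystander.
- brass_weight: Loose brass cylinder, diameter 28, height 30 mm; origin under its centre. A bystander.
There are look-alikes about, which are no part of the job. Leave any blue look-alike of the part that bears pin_grip alone. There is more than one size of the part that bears rack_hole; the job needs the smaller.

How it is judged:
On the way, in this order (a step that is already met when the one before it is completed fails the run):
1. the linchpin has been drawn out of the rack (distance between pin_grip and rack_hole above 0.08 m), for 0.1 s.
2. the linchpin is home in the spindle, its ring still open (z of pin_grip in the frame of spindle_mark between 0.017 and 0.0225 m and y of pin_grip in the frame of spindle_mark between -0.004 and 0.004 m and x of pin_grip in the frame of spindle_mark between -0.004 and 0.034 m and angle between pin_grip's own z axis and vertical below 0.15 rad and value of joint ring above 0.5 rad), for 0.1 s.
At the end, for the whole second after the job is handed in: The linchpin is home in the spindle's hole (grip 17 to 22.5 mm above the spindle's top, upright within 0.15 rad, within 4 mm of the centre line, -4 to +34 mm along it from the mark) and its ring is over the spindle's end, within 0.15 rad of the shank; the robot has let go (z of pin_grip in the frame of spindle_mark between 0.017 and 0.0225 m and y of pin_grip in the frame of spindle_mark between -0.004 and 0.004 m and x of pin_grip in the frame of spindle_mark between -0.004 and 0.034 m and angle between pin_grip's own z axis and vertical below 0.15 rad and value of joint ring below 0.15 rad); the robot touches nothing.
It fails at once if the stand or its spindle is pressed with more than 40 N (contact force between stand and anything else above 40 N).
It fails at once if a bystander is shoved more than 30 mm (distance of any of blue_bottle, amber_jar, white_bottle, dish, spare_collar, screwdriver, brass_weight from where it was at the start of the episode above 0.03 m).
It also fails if it takes over 72 s, if anything falls off the work surface, if the arm or the gripper's body presses on something with over 40 N, if the wrist force passes 120 N, or if a joint passes its speed limit or range.

## Robot

A 6-joint arm with a two-finger parallel gripper is mounted at the origin on the work surface. World frame = base frame: x ahead of the robot, y to its left, z up, the work surface at z = 0. Lengths are in m, angles in rad, forces in N, time in s.
With the tool pointing down it reaches from about 0.425 to 0.95 m from the base axis. Payload 3.5 kg.
Tool frame: the origin (TCP) lies between the finger pads; the fingertips stand 25 mm ahead of it and the grasp point (between the pads) lies 6 mm ahead of it (ctrl.finger_overhang is the distance from the TCP to the fingertips, in m); x points along the fingers, y is the direction in which the jaws open and shut, and the axes are right-handed (so a half turn about x gives the same grasp; the last joint's range is limited). The gripper opens to 85 mm and grips with 20 to 120 N. Pads are 22 mm wide; open, the fingers measure 114 mm over their backs; the gripper's body (76 mm by 85 mm) begins 54 mm behind the grasp point. The pads swing forward as they close: fully open they stand 13 mm farther back than shut.
Start: joints at [-1.324, 0.286, 1.577, -0, 1.279, -0.15], TCP at [0.261, -0.623, 0.227] pointing down, gripper open.
Joint ranges: [-2.77, 2.77], [-0.9, 2.22], [0.21, 2.48], [-1.53, 4.67], [0.24, 2.81], [-2.84, 2.84]. Speed limits (rad/s): [2.79, 2.79, 3.14, 3.14, 3.14, 3.14].

## Interface

Orientations are given as a unit quaternion [x, y, z, w].
In Python, from plant import ctrl gives the robot as it stands.
- The arm moves only by the tool play_rows, never from a script. Its argument "targets" is a list of rows, each an object with "delta_pos": the shift along the world's x, y, z normalised to -1 to 1, where 1 is 1000 mm, a list of three; "delta_rot": the turn, a rotation vector about the world's x, y, z normalised to -1 to 1, where 1 is pi rad, a list of three; "claw": the finger opening in mm, from 0 to 85.4. In form: [{"delta_pos": [tx, ty, tz], "delta_rot": [wx, wy, wz], "claw": claw}, ...]. A call has 1 to 20 rows; each row is the pose to reach, as a shift and turn from the pose measured when the call began, turning the shorter way round; what a row does not reach only later rows make up. A row lasts 1/12 s, in which the tool goes at most 41.7 mm and 7.16 degrees, less where a joint would pass 70% of its speed; a pose out of reach is approached as far as the arm can. A call with a number of a shift or a turn outside -1 to 1 is refused whole. A call with a gripper value outside its range is refused whole. The fingers move at their own pace and stop on an object; "newtons" is the grip in N (left out, the last holds). Time passes only in rows, so rows that repeat a pose let the fingers close. It gives the time, the measured TCP pose, the force and the opening at its end, in the units of the state.
- ctrl.get_state(): the state, without advancing time (a new reading comes with each control period).
- ctrl.read_camera(name): name is "scene" or "top" or "wrist"; returns the picture (384x512x3 uint8, blue, green, red); there is no depth.
- ctrl.calibration(name): a dict with "fx", "fy", "cx", "cy" (pixels), "camera_from_world" (4x4, takes a point from world to camera coordinates). Camera axes: x right, y down, z forward; pixel columns grow to the right and rows downward; lengths in m; the calibration is good to about 2 mm. A picture is of the moment at which its call begins: read the wrist's pose just before it. calibration takes no time and is no camera call; for the wrist camera it gives the pose at the moment of the call.
- ctrl.sign_off(): hands the job in, once; it reports no verdict.
The state is a dict: "time": time; "qpos": joint angles; "dq": joint speeds; "joint_efforts": joint torques, N m; "eef_pos": TCP position; "tcp_rot": TCP orientation; "contact_force": force on the tool from outside, world axes, zero at the start; "wrist_torque": the same for the moment, N m; "opening": opening from 0.0 (shut) to 1.0 (fully open).
Only numpy, scipy, OpenCV 4.12 (cv2) and the standard library are available. Lean on these libraries where they do the work, as an engineer would, in place of code of your own. Each camera call takes 0.05 s, during which the arm holds its last target. There are 200 camera calls.

## Working session

There is one attempt and no reset: what is moved stays moved. The work goes in short steps, Python scripts to look and compute and a tool call to move; the robot and the scene stay as the last step left them, time stands still between calls to the robot, and variables do not carry over. Pictures are saved under pics/ and viewed, about 8 in all and at most 12, crops included, and the job is handed in when it is done.

Besides the shell and the picture viewer there is one more tool, called after "Emit:" by a JSON object that holds its "api" and its "payload". play_rows: Moves the arm, as the interface text tells. Its arguments: {"type":"object","properties":{"targets":{"type":"array"},"newtons":{"type":"number"}},"required":["targets"]}

```bash
mkdir -p pics; ls
python3 - <<'E'
from plant import ctrl
import cv2,numpy as np
s=ctrl.get_state();print(s)
for n in("scene","top"):
    im=ctrl.read_camera(n);cv2.imwrite(f"pics/{n}0.png",im)
    c=ctrl.calibration(n);print(n,c['fx'],c['cx'],c['cy'],np.round(np.linalg.inv(c['camera_from_world']),3))
a=cv2.imread("pics/scene0.png");b=cv2.imread("pics/top0.png")
cv2.imwrite("pics/both.png",np.vstack([cv2.resize(a,(400,300)),cv2.resize(b,(400,300))]))
E
```

```text
pics
{'time': 0.0, 'qpos': array([-1.32399785e+00,  2.87188151e-01,  1.57822042e+00,  2.79191143e-05,
        1.27860335e+00, -1.49976351e-01]), 'dq': array([-0.00018148, -0.00166372, -0.00021007,  0.00056809, -0.00059567,
       -0.00184504]), 'joint_efforts': array([-3.66868016e-04, -4.05980337e+01, -2.92626697e+01, -2.04545831e-04,
        5.88722483e-03,  8.82377776e-06]), 'eef_pos': array([ 0.26072945, -0.62186656,  0.2251087 ]), 'tcp_rot': array([-0.69320546, -0.1402146 ,  0.69326937, -0.13850501]), 'contact_force': array([ 0.60808253,  0.43974114, -0.47008615]), 'wrist_torque': array([0.03463078, 0.02598097, 0.04374441]), 'opening': 0.9950751083732683}
scene 379.7254712863564 250.0104326224469 189.02119919376196 [[ 0.265  0.592 -0.761  1.188]
 [ 0.964 -0.151  0.219 -0.118]
 [ 0.014 -0.792 -0.611  0.658]
 [ 0.     0.     0.     1.   ]]
top 398.9610901059151 256.7180090889663 194.4229761776523 [[ 0.027 -0.995  0.098  0.375]
 [-0.999 -0.028 -0.015  0.123]
 [ 0.018 -0.098 -0.995  1.219]
 [ 0.     0.     0.     1.   ]]
```

View pics/scene0.png

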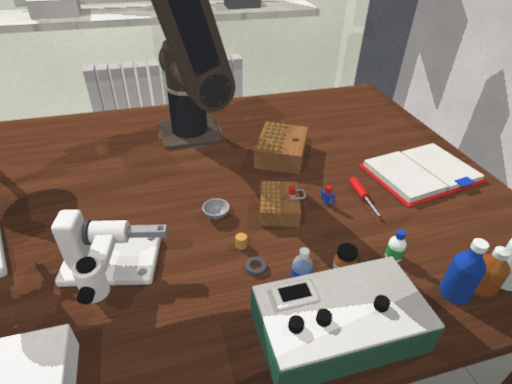

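View pics/top0.png

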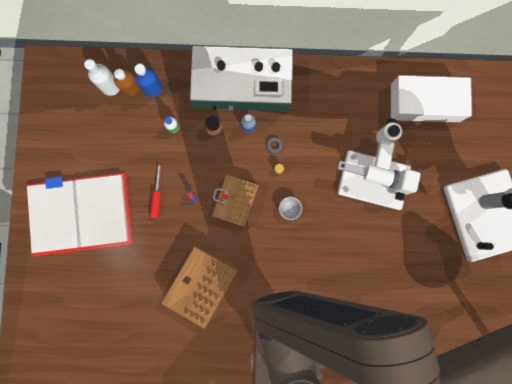

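Candidates for the pin are the red grip in the small rack at top (223,197) / scene (293,191), and the blue pin at top (191,197) / scene (328,195), which is the look-alike to leave. The big rack at top (200,288) is the wrong size. The stand with the spindle is at top (345,165) / scene (150,232). I'll check these in one close crop.

Run:
```python
import cv2,numpy as np
b=cv2.imread("pics/top0.png");a=cv2.imread("pics/scene0.png")
def z(i,x,y,w,h): return cv2.resize(i[y:y+h,x:x+w],(400,300),interpolation=cv2.INTER_CUBIC)
cv2.imwrite("pics/crops.png",np.vstack([np.hstack([z(b,180,167,80,60),z(b,330,140,80,60)]),np.hstack([z(a,250,165,80,60),z(a,100,195,80,60)])]))
```

```text
(no output)
```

View pics/crops.png

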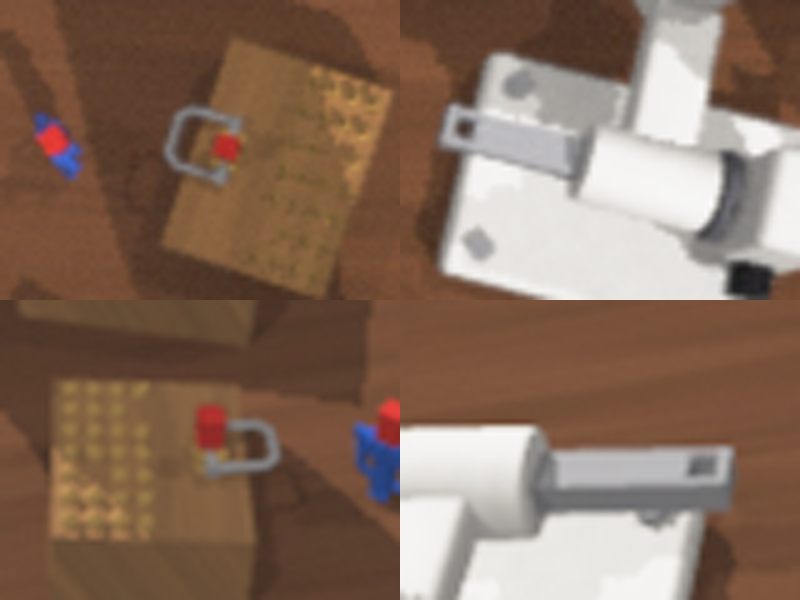

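The crop confirms the red grip with an open wire ring on the small rack, at top px (225.4,196.6). The spindle hole is at about top px (343,165.4).

```bash
cat > h.py <<'E'
import numpy as np,cv2
from plant import ctrl
def ray(c,u,v,z):
    T=np.linalg.inv(c['camera_from_world']);d=T[:3,:3]@[(u-c['cx'])/c['fx'],(v-c['cy'])/c['fy'],1]
    return T[:3,3]+d*(z-T[2,3])/d[2]
def proj(c,p):
    q=(c['camera_from_world']@np.append(p,1))[:3];return np.array([c['cx']+c['fx']*q[0]/q[2],c['cy']+c['fy']*q[1]/q[2]])
E
python3 - <<'E'
from h import *
t=ctrl.calibration("top");s=ctrl.calibration("scene")
L=lambda x,y:(180+x/5,167+y/5)
R=lambda x,y:(330+(x-400)/5,140+y/5)
S1=lambda x,y:(250+x/5,165+(y-300)/5)
S2=lambda x,y:(100+(x-400)/5,195+(y-300)/5)
yaw=lambda a,b:np.degrees(np.arctan2(*(b-a)[[1,0]]))
print("grip top",ray(t,*L(227,148),.075),"scene",ray(s,*S1(211,411),.075))
A=ray(t,*L(238,40),.045);B=ray(t,*L(392,92),.045);C=ray(t,*L(163,247),.045)
print("rack",A,B,C,yaw(B,A),yaw(A,C))
print("ring far",ray(t,*L(172,143),.053),"ring scene",ray(s,*S1(272,447),.053))
print("hole",ray(t,*R(465,127),.1),ray(s,*S2(703,466),.1))
u=[ray(t,*R(*p),.1) for p in((592,130),(460,105),(575,177),(440,145))]
print(yaw(u[0],u[1]),yaw(u[2],u[3]),u)
v=[ray(s,*S2(*p),.1) for p in((555,452),(733,447))];print(yaw(*v),v)
E
```

```text
grip top [0.47903308 0.19548242 0.075     ] scene [0.48057539 0.19668159 0.075     ]
rack [0.54628301 0.19307482 0.045     ] [0.51783833 0.10086744 0.045     ] [0.42235194 0.23290712 0.045     ] 72.85574084834988 162.1822344522437
ring far [0.48306318 0.22916945 0.053     ] ring scene [0.49038612 0.22830962 0.053     ]
hole [ 0.57547133 -0.1376897   0.1       ] [ 0.5763759  -0.13689714  0.1       ]
80.84118357111923 78.18946060730401 [array([ 0.57589487, -0.21042815,  0.1       ]), array([ 0.58809505, -0.13475736,  0.1       ]), array([ 0.54852464, -0.20068283,  0.1       ]), array([ 0.56467229, -0.12345935,  0.1       ])]
77.85212154851921 [array([ 0.55195696, -0.19679655,  0.1       ]), array([ 0.56772621, -0.1235383 ,  0.1       ])]
```

Run:
```python
from h import *
from scipy.spatial.transform import Rotation as Ro
s=ctrl.get_state();R=Ro.from_quat(s['tcp_rot']).as_matrix();print(np.round(R,3),np.degrees(np.arctan2(R[1,1],R[0,1])),ctrl.finger_overhang)
c=ctrl.calibration("wrist");T=np.linalg.inv(c['camera_from_world']);print(c['fx'],c['cx'],c['cy'],"cam in tool\n",np.round(R.T@T[:3,:3],3),R.T@(T[:3,3]-s['eef_pos']))
```

```text
[[-0.001  0.386 -0.922]
 [ 0.002 -0.922 -0.386]
 [-1.    -0.002 -0.   ]] -67.26414759925471 0.025
312.46686041042085 250.58225082694767 195.27778118344625 cam in tool
 [[ 0.    -0.329  0.944]
 [ 1.     0.    -0.   ]
 [-0.     0.944  0.329]] [-0.14649409 -0.00083417 -0.08457354]
```

Emit:
{"api": "play_rows", "payload": {"targets": [{"delta_pos": [0.2,0.42,0.08],"delta_rot": [0,0,0.777],"claw": 30},{"delta_pos": [0.2,0.42,0.08],"delta_rot": [0,0,0.777],"claw": 30},{"delta_pos": [0.2,0.42,0.08],"delta_rot": [0,0,0.777],"claw": 30},{"delta_pos": [0.2,0.42,0.08],"delta_rot": [0,0,0.777],"claw": 30},{"delta_pos": [0.2,0.42,0.08],"delta_rot": [0,0,0.777],"claw": 30},{"delta_pos": [0.2,0.42,0.08],"delta_rot": [0,0,0.777],"claw": 30},{"delta_pos": [0.2,0.42,0.08],"delta_rot": [0,0,0.777],"claw": 30},{"delta_pos": [0.2,0.42,0.08],"delta_rot": [0,0,0.777],"claw": 30},{"delta_pos": [0.2,0.42,0.08],"delta_rot": [0,0,0.777],"claw": 30},{"delta_pos": [0.219,0.818,-0.055],"delta_rot": [0,0,0.777],"claw": 30},{"delta_pos": [0.219,0.818,-0.055],"delta_rot": [0,0,0.777],"claw": 30},{"delta_pos": [0.219,0.818,-0.055],"delta_rot": [0,0,0.777],"claw": 30},{"delta_pos": [0.219,0.818,-0.055],"delta_rot": [0,0,0.777],"claw": 30},{"delta_pos": [0.219,0.818,-0.055],"delta_rot": [0,0,0.777],"claw": 30},{"delta_pos": [0.219,0.818,-0.055],"delta_rot": [0,0,0.777],"claw": 30},{"delta_pos": [0.219,0.818,-0.055],"delta_rot": [0,0,0.777],"claw": 30},{"delta_pos": [0.219,0.818,-0.055],"delta_rot": [0,0,0.777],"claw": 30},{"delta_pos": [0.219,0.818,-0.055],"delta_rot": [0,0,0.777],"claw": 30},{"delta_pos": [0.219,0.818,-0.055],"delta_rot": [0,0,0.777],"claw": 30},{"delta_pos": [0.219,0.818,-0.055],"delta_rot": [0,0,0.777],"claw": 30}]}}

```text
time: 1.77
eef_pos: [0.4739, 0.1555, 0.18]
tcp_rot: [0.104, 0.7, -0.106, 0.699]
contact_force: [1.2, -1.1, 0.1]
opening: 0.352
```

Emit:
{"api": "play_rows", "payload": {"targets": [{"delta_pos": [0.006,0.041,-0.01],"delta_rot": [0,0,0.02],"claw": 30},{"delta_pos": [0.006,0.041,-0.01],"delta_rot": [0,0,0.02],"claw": 30},{"delta_pos": [0.006,0.041,-0.01],"delta_rot": [0,0,0.02],"claw": 30},{"delta_pos": [0.006,0.041,-0.01],"delta_rot": [0,0,0.02],"claw": 30}]}}

```text
time: 2.1
eef_pos: [0.4795, 0.1964, 0.1696]
tcp_rot: [0.082, 0.703, -0.084, 0.702]
contact_force: [0.2, -0.3, 0.3]
opening: 0.354
```

```bash
cat >> h.py <<'E'
from scipy.spatial.transform import Rotation as Ro
def st():
    s=ctrl.get_state();R=Ro.from_quat(s['tcp_rot']).as_matrix()
    print("t",round(s['time'],2),"p",np.round(s['eef_pos'],4),"yaw",round(np.degrees(np.arctan2(R[1,1],R[0,1])),2),"down",np.round(R[:,0],3),"F",np.round(s['contact_force'],1),"op",round(s['opening']*85.4,1),"q",np.round(s['qpos'],2))
    return s,R
E
python3 - <<'E'
from h import *
st();c=ctrl.calibration("wrist");im=ctrl.read_camera("wrist");cv2.imwrite("pics/w1.png",im)
h=cv2.cvtColor(im,cv2.COLOR_BGR2HSV);m=(((h[...,0]<8)|(h[...,0]>172))&(h[...,1]>150)&(h[...,2]>80)).astype(np.uint8)
n,l,S,C=cv2.connectedComponentsWithStats(m)
for i in range(1,n):
    if S[i,4]>30: print(S[i],C[i])
print(proj(c,[.480,.196,.075]))
E
```

```text
t 2.1 p [0.4795 0.1964 0.1696] yaw 76.55 down [-0.002 -0.003 -1.   ] F [ 0.2 -0.3  0.3] op 30.3 q [ 0.19 -0.    2.01 -0.    1.14 -1.14]
[ 453   49   36   95 2998] [469.52568379  95.4239493 ]
[354 152  27  25 372] [367.2311828  163.60752688]
[243 182  17  22 330] [251.41515152 192.23030303]
[250.05054965 198.21181479]
```

View pics/w1.png

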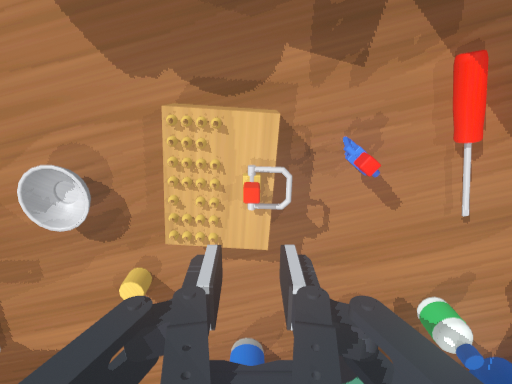

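Run:
```python
from h import *
c=ctrl.calibration("wrist")
P=[ray(c,*p,.045) for p in((163,106),(279,112),(268,249),(166,245))]
yaw=lambda a,b:np.degrees(np.arctan2(*(b-a)[[1,0]]))
print(np.round(P,4),yaw(P[0],P[1]),yaw(P[3],P[2]),yaw(P[1],P[2])+90,yaw(P[0],P[3])+90)
g=ray(c,251.5,196,.075);r1=ray(c,291,188,.053);a1,a2=ray(c,268,167,.053),ray(c,268,208,.053)
print(g,r1,yaw(g,r1),yaw(a1,a2)+90)
```

```text
[[0.3943 0.141  0.045 ]
 [0.4217 0.2345 0.045 ]
 [0.5463 0.1974 0.045 ]
 [0.519  0.1017 0.045 ]] 73.6340137630667 74.05823438870817 73.44892650754741 72.51291343046134
[0.4789966  0.19695666 0.075     ] [0.48730709 0.230911   0.053     ] 76.24694746770548 77.53241363467909
```

The wrist view shows the red grip at (251,196) centred between the fingers, with the ring open to the +x side and the rack yaw about 73.4°. I'll descend and close.

Emit:
{"api": "play_rows", "payload": {"targets": [{"delta_pos": [0,0,-0.03],"delta_rot": [0,0,-0.0175],"claw": 28},{"delta_pos": [0,0,-0.055],"delta_rot": [0,0,-0.0175],"claw": 28},{"delta_pos": [0,0,-0.07],"delta_rot": [0,0,-0.0175],"claw": 28},{"delta_pos": [0,0,-0.08],"delta_rot": [0,0,-0.0175],"claw": 28},{"delta_pos": [0,0,-0.086],"delta_rot": [0,0,-0.0175],"claw": 28},{"delta_pos": [0,0,-0.087],"delta_rot": [0,0,-0.0175],"claw": 28},{"delta_pos": [0,0,-0.087],"delta_rot": [0,0,-0.0175],"claw": 10},{"delta_pos": [0,0,-0.087],"delta_rot": [0,0,-0.0175],"claw": 10},{"delta_pos": [0,0,-0.087],"delta_rot": [0,0,-0.0175],"claw": 10},{"delta_pos": [0,0,-0.087],"delta_rot": [0,0,-0.0175],"claw": 10},{"delta_pos": [0,0,-0.087],"delta_rot": [0,0,-0.0175],"claw": 10},{"delta_pos": [0,0,-0.087],"delta_rot": [0,0,-0.0175],"claw": 10}], "newtons": 60}}

```text
time: 3.15
eef_pos: [0.4801, 0.1959, 0.0834]
tcp_rot: [0.102, 0.7, -0.103, 0.7]
contact_force: [-0.3, -0.4, -0.5]
opening: 0.118
```

Run:
```python
from h import *
st();im=ctrl.read_camera("wrist");cv2.imwrite("pics/w2.png",im)
```

```text
t 3.15 p [0.4801 0.1959 0.0834] yaw 73.33 down [-0.    -0.002 -1.   ] F [-0.3 -0.4 -0.5] op 10.1 q [ 0.19  0.11  2.06 -0.    0.97 -1.09]
```

View pics/w2.png

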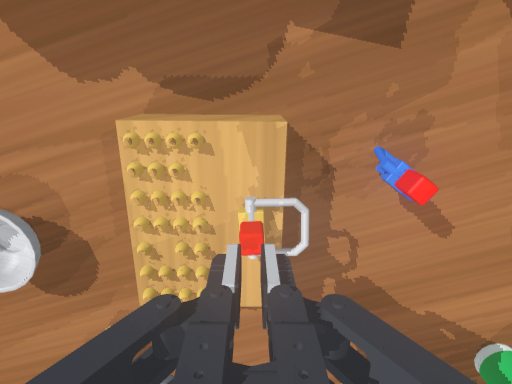

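The fingers read 10 mm where I expected 14. I'll close further to see whether they are really on the grip.

Emit:
{"api": "play_rows", "payload": {"targets": [{"delta_pos": [0,0,0],"delta_rot": [0,0,0],"claw": 4},{"delta_pos": [0,0,0],"delta_rot": [0,0,0],"claw": 4},{"delta_pos": [0,0,0],"delta_rot": [0,0,0],"claw": 4}]}}

```text
time: 3.45
eef_pos: [0.48, 0.1959, 0.0833]
tcp_rot: [0.102, 0.7, -0.103, 0.7]
contact_force: [0.6, -0.2, -0.8]
opening: 0.048
```

Run:
```python
from h import *
st();im=ctrl.read_camera("wrist");cv2.imwrite("pics/w3.png",cv2.resize(im[160:310,150:350],(800,600),interpolation=cv2.INTER_CUBIC))
```

```text
t 3.45 p [0.48   0.1959 0.0833] yaw 73.34 down [-0.001 -0.002 -1.   ] F [ 0.6 -0.2 -0.8] op 4.1 q [ 0.19  0.11  2.06 -0.    0.97 -1.09]
```

View pics/w3.png

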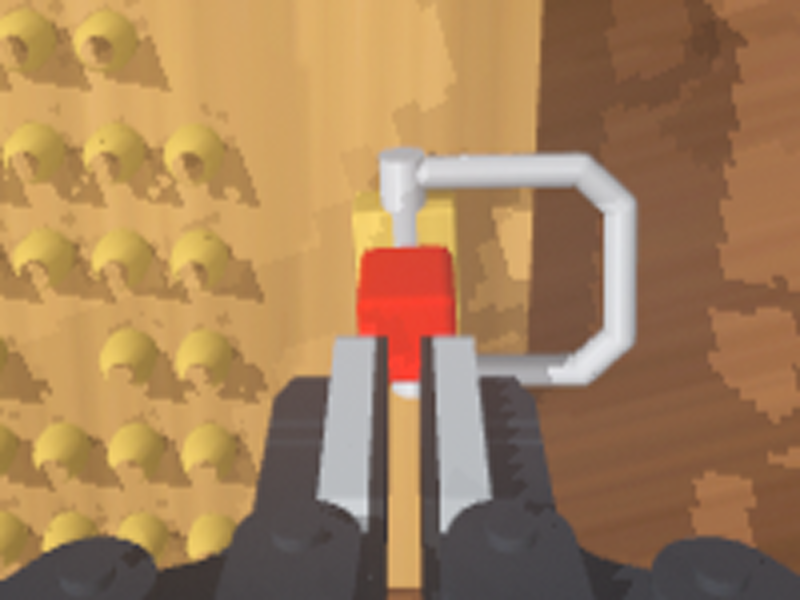

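The crop shows the pads overlapping the red grip in front of it with a 4 mm gap. So the tips are still above the pin and the real tip is higher than I assumed. I'll open, go lower and close again.

Emit:
{"api": "play_rows", "payload": {"targets": [{"delta_pos": [0,0,0],"delta_rot": [0,0,0],"claw": 28},{"delta_pos": [0,0,0],"delta_rot": [0,0,0],"claw": 28},{"delta_pos": [0,0,0],"delta_rot": [0,0,0],"claw": 28},{"delta_pos": [0,0,-0.008],"delta_rot": [0,0,0],"claw": 28},{"delta_pos": [0,0,-0.016],"delta_rot": [0,0,0],"claw": 28},{"delta_pos": [0,0,-0.022],"delta_rot": [0,0,0],"claw": 28},{"delta_pos": [0,0,-0.026],"delta_rot": [0,0,0],"claw": 28},{"delta_pos": [0,0,-0.026],"delta_rot": [0,0,0],"claw": 28},{"delta_pos": [0,0,-0.026],"delta_rot": [0,0,0],"claw": 4},{"delta_pos": [0,0,-0.026],"delta_rot": [0,0,0],"claw": 4},{"delta_pos": [0,0,-0.026],"delta_rot": [0,0,0],"claw": 4},{"delta_pos": [0,0,-0.026],"delta_rot": [0,0,0],"claw": 4},{"delta_pos": [0,0,-0.026],"delta_rot": [0,0,0],"claw": 4}]}}

```text
time: 4.58
eef_pos: [0.48, 0.1959, 0.0574]
tcp_rot: [0.102, 0.7, -0.103, 0.7]
contact_force: [-0.0, 0.2, -1.1]
opening: 0.141
```

Run:
```python
from h import *
st();im=ctrl.read_camera("wrist");cv2.imwrite("pics/w4.png",cv2.resize(im[160:310,150:350],(800,600),interpolation=cv2.INTER_CUBIC))
```

```text
t 4.58 p [0.48   0.1959 0.0574] yaw 73.33 down [-0.001 -0.002 -1.   ] F [-0.   0.2 -1.1] op 12.0 q [ 0.19  0.16  2.07 -0.    0.91 -1.09]
```

View pics/w4.png

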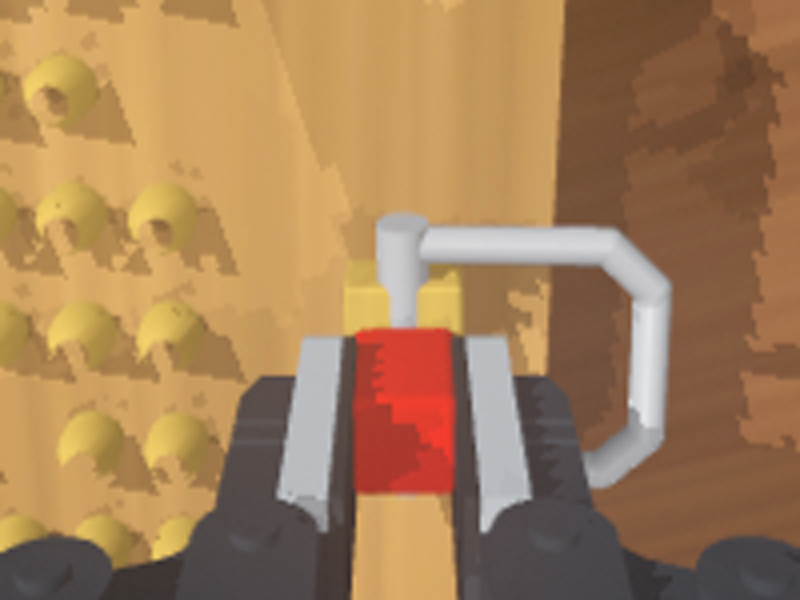

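The pads have stopped on the red grip (reading 12.0), with the tips level with the grip's lower edge and the grip's top face centred at crop (405,446). I'll lift it out straight.

Emit:
{"api": "play_rows", "payload": {"targets": [{"delta_pos": [0,0,0.01],"delta_rot": [0,0,0],"claw": 4},{"delta_pos": [0,0,0.022],"delta_rot": [0,0,0],"claw": 4},{"delta_pos": [0,0,0.036],"delta_rot": [0,0,0],"claw": 4},{"delta_pos": [0,0,0.055],"delta_rot": [0,0,0],"claw": 4},{"delta_pos": [0,0,0.08],"delta_rot": [0,0,0],"claw": 4},{"delta_pos": [0,0,0.11],"delta_rot": [0,0,0],"claw": 4},{"delta_pos": [0,0,0.14],"delta_rot": [0,0,0],"claw": 4},{"delta_pos": [0,0,0.16],"delta_rot": [0,0,0],"claw": 4},{"delta_pos": [0,0,0.17],"delta_rot": [0,0,0],"claw": 4},{"delta_pos": [0,0,0.17],"delta_rot": [0,0,0],"claw": 4}], "newtons": 80}}

```text
time: 5.47
eef_pos: [0.4817, 0.1963, 0.2317]
tcp_rot: [0.102, 0.697, -0.102, 0.702]
contact_force: [0.8, 0.6, -0.9]
opening: 0.135
```

Run:
```python
from h import *
s,R=st();c=ctrl.calibration("wrist");im=ctrl.read_camera("wrist");cv2.imwrite("pics/w5.png",im)
z=s['eef_pos'][2]
g=ray(c,251.25,271.5,z+.0176);print("grip rel TCP world",g-s['eef_pos'],"tool",R.T@(g-s['eef_pos']))
t=ctrl.calibration("top")
for b,zz in(("hole .1",.1),):pass
im=ctrl.read_camera("top");h=cv2.cvtColor(im,cv2.COLOR_BGR2HSV);print(im[165:166,340:347].tolist())
```

```text
t 5.47 p [0.4817 0.1963 0.2317] yaw 73.34 down [ 0.007 -0.001 -1.   ] F [ 0.8  0.6 -0.9] op 11.5 q [ 0.19 -0.07  1.95 -0.    1.25 -1.09]
grip rel TCP world [-0.0021609   0.00143394  0.0176    ] tool [-0.01761597  0.00077235 -0.00235938]
[[[147, 148, 152], [92, 94, 103], [45, 57, 70], [56, 60, 70], [95, 94, 97], [158, 155, 157], [175, 172, 173]]]
```

Emit:
{"api": "play_rows", "payload": {"targets": [{"delta_pos": [0.02,-0.035,0.0],"delta_rot": [0,0,0.0306],"claw": 4},{"delta_pos": [0.03,-0.07,0.0],"delta_rot": [0,0,0.0306],"claw": 4},{"delta_pos": [0.04,-0.105,0.0],"delta_rot": [0,0,0.0306],"claw": 4},{"delta_pos": [0.05,-0.14,0.0],"delta_rot": [0,0,0.0306],"claw": 4},{"delta_pos": [0.06,-0.175,0.0],"delta_rot": [0,0,0.0306],"claw": 4},{"delta_pos": [0.07,-0.21,0.0],"delta_rot": [0,0,0.0306],"claw": 4},{"delta_pos": [0.08,-0.245,0.0],"delta_rot": [0,0,0.0306],"claw": 4},{"delta_pos": [0.09,-0.28,0.0],"delta_rot": [0,0,0.0306],"claw": 4},{"delta_pos": [0.095,-0.31,0.0],"delta_rot": [0,0,0.0306],"claw": 4},{"delta_pos": [0.095,-0.333,-0.02],"delta_rot": [0,0,0.0306],"claw": 4},{"delta_pos": [0.095,-0.333,-0.045],"delta_rot": [0,0,0.0306],"claw": 4},{"delta_pos": [0.095,-0.333,-0.05],"delta_rot": [0,0,0.0306],"claw": 4},{"delta_pos": [0.095,-0.333,-0.05],"delta_rot": [0,0,0.0306],"claw": 4},{"delta_pos": [0.095,-0.333,-0.05],"delta_rot": [0,0,0.0306],"claw": 4}]}}

```text
time: 6.73
eef_pos: [0.5738, -0.1363, 0.1757]
tcp_rot: [0.068, 0.705, -0.069, 0.703]
contact_force: [0.5, 0.0, -1.0]
opening: 0.133
```

Run:
```python
from h import *
s,R=st();c=ctrl.calibration("wrist");im=ctrl.read_camera("wrist");cv2.imwrite("pics/w6.png",im)
cv2.imwrite("pics/w6v.png",cv2.resize(im[100:310,110:390],(800,600),interpolation=cv2.INTER_CUBIC))
```

```text
t 6.73 p [ 0.5738 -0.1363  0.1757] yaw 78.88 down [-0.004 -0.001 -1.   ] F [ 0.5  0.  -1. ] op 11.4 q [-0.4   0.15  1.83 -0.    1.16 -1.78]
```

View pics/w6v.png

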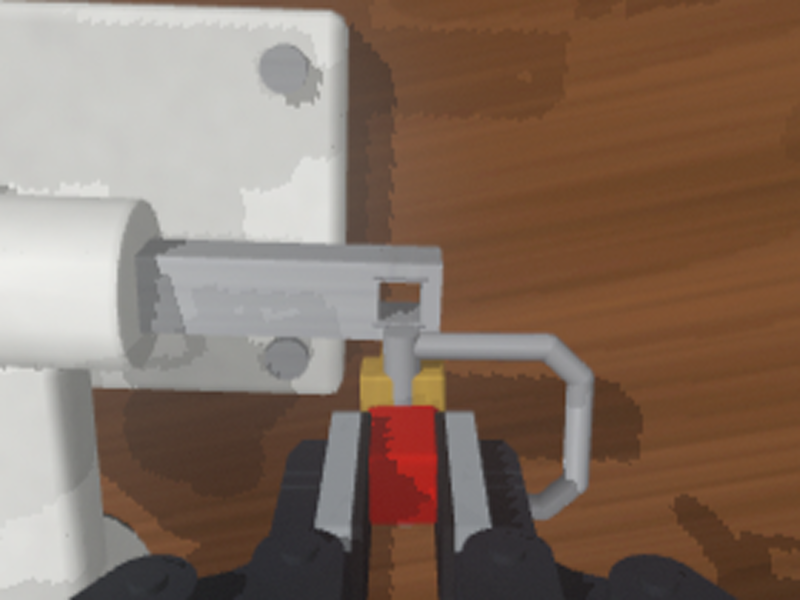

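Run:
```python
from h import *
s,R=st();c=ctrl.calibration("wrist");k=800/280
q=lambda u,v,z:ray(c,110+u/k,100+v/k,z)
yaw=lambda a,b:np.degrees(np.arctan2(*(b-a)[[1,0]]))
a,b=q(180,257,.1),q(438,264,.1);print("spindle yaw",yaw(a,b),a,b)
ang=np.radians(yaw(a,b));X=np.array([np.cos(ang),np.sin(ang),0]);Y=np.array([-X[1],X[0],0])
h0=q(399.5,279.5,.1);H=h0-Y*.00575;print("hole",H)
print("edge mid",q(399.5,263.5,.1)-Y*.011, "end",q(442,300,.1)@X-.011,H@X, "hole v corners", (q(379,300,.1)-q(420,300,.1))@X)
z=s['eef_pos'][2]+.0176
P=q(403,485,z);print("grip",P,(P-s['eef_pos']), "width",np.linalg.norm(q(369,485,z)-q(437,485,z)))
for o in(q(399.5,263.5,.1)-Y*.011,H):
  d=o-P;print("need",d,"along X",d@X,"Y",d@Y)
# head top front corners
m=.175-.0024
for zz in(s['eef_pos'][2]-.0024,): print("head w",np.linalg.norm(q(361,375,zz)-q(445,375,zz)), q(403,375,zz)@X-P@X)
print("ring hinge top -> ",)
```

```text
t 6.78 p [ 0.5747 -0.1364  0.1773] yaw 78.9 down [-0.001 -0.002 -1.   ] F [ 0.2  0.8 -0.6] op 11.1 q [-0.4   0.15  1.83 -0.    1.16 -1.78]
spindle yaw 77.33718511002486 [ 0.55168929 -0.19121525  0.1       ] [ 0.56662724 -0.12472917  0.1       ]
hole [ 0.57456018 -0.13682233  0.1       ]
edge mid [ 0.57527606 -0.13710685  0.1       ] end -0.006993558287116782 -0.0075433191788424276 hole v corners -0.010992391058845735
grip [ 0.57167643 -0.13501158  0.19486357] [-0.00302902  0.00141384  0.0176    ] width 0.011330332235983865
need [ 0.00359963 -0.00209528 -0.09486357] along X -0.0012552251704508438 Y -0.003971391103681601
need [ 0.00288375 -0.00181075 -0.09486357] along X -0.0011345486122814692 Y -0.0032105501761355987
head w 0.01544785849077849 -0.00032564480724018
ring hinge top ->
```

The view shows the hole at crop (399.5, ~302) with near edge v=279, the spindle end at u=442, the pin head at (361–445, 358–412) and the grip at u 369–437. I'll refine the pin's y from the edges of the head and grip.

Run:
```python
from h import *
im=cv2.imread("pics/w6.png");
for u in(240,263): print(u,[(v,im[v,u].tolist()) for v in range(222,248,1)])
for u in(245,250,257): print(u,[(v,im[v,u].tolist()) for v in list(range(238,262,2))+list(range(276,290))])
print([(v,im[v,256].tolist()) for v in range(184,222)])
```

```text
240 [(222, [57, 71, 98]), (223, [57, 70, 97]), (224, [58, 83, 110]), (225, [66, 116, 144]), (226, [67, 126, 153]), (227, [69, 128, 157]), (228, [68, 131, 160]), (229, [70, 131, 159]), (230, [69, 129, 158]), (231, [71, 135, 166]), (232, [77, 152, 185]), (233, [75, 146, 179]), (234, [73, 142, 174]), (235, [75, 143, 175]), (236, [73, 143, 175]), (237, [74, 144, 175]), (238, [73, 144, 175]), (239, [72, 143, 175]), (240, [73, 143, 175]), (241, [68, 134, 169]), (242, [51, 81, 152]), (243, [40, 46, 173]), (244, [40, 46, 169]), (245, [40, 44, 158]), (246, [39, 43, 111]), (247, [40, 43, 128])]
263 [(222, [156, 154, 153]), (223, [145, 143, 142]), (224, [130, 127, 127]), (225, [98, 102, 107]), (226, [51, 88, 109]), (227, [51, 89, 111]), (228, [56, 102, 127]), (229, [66, 131, 161]), (230, [65, 132, 162]), (231, [70, 143, 175]), (232, [75, 153, 186]), (233, [70, 142, 175]), (234, [70, 141, 174]), (235, [69, 140, 173]), (236, [70, 141, 173]), (237, [69, 140, 173]), (238, [69, 141, 173]), (239, [68, 139, 171]), (240, [65, 131, 162]), (241, [65, 130, 162]), (242, [61, 121, 157]), (243, [50, 78, 130]
[... 2014 characters left out ...]
 [150, 149, 148]), (193, [168, 167, 167]), (194, [167, 166, 166]), (195, [168, 166, 166]), (196, [164, 163, 162]), (197, [149, 146, 146]), (198, [132, 132, 136]), (199, [80, 99, 126]), (200, [59, 81, 114]), (201, [58, 81, 113]), (202, [58, 80, 115]), (203, [59, 82, 116]), (204, [68, 87, 114]), (205, [75, 88, 110]), (206, [100, 101, 100]), (207, [124, 123, 122]), (208, [131, 129, 129]), (209, [131, 129, 128]), (210, [132, 129, 129]), (211, [132, 130, 129]), (212, [139, 137, 136]), (213, [154, 151, 151]), (214, [133, 129, 129]), (215, [134, 132, 131]), (216, [125, 123, 124]), (217, [119, 118, 118]), (218, [140, 138, 137]), (219, [163, 161, 160]), (220, [167, 165, 165]), (221, [167, 164, 164])]
```

Run:
```python
from h import *
from scipy.optimize import least_squares
s,R=st();c=dict(ctrl.calibration("wrist"));T=np.linalg.inv(c['camera_from_world'])
T0=T.copy();p0=np.array([.5738,-.1363,.1757]);T0[:3,3]+=p0-s['eef_pos']
# also undo tilt change: ignore unless big
c['camera_from_world']=np.linalg.inv(T0)
a=np.radians(78.);X=np.array([np.cos(a),np.sin(a),0]);Y=np.array([-X[1],X[0],0])
u=251
obs=[(224.5,12,-20),(231.5,12,-10),(242,7,-10),(258.5,7,10),(283,-7,10)]
def f(q,res=True):
    G=p0+np.array([0,0,q[1]])+Y*q[0]
    return [proj(c,G+Y*y*1e-3+np.array([0,0,z*1e-3]))[1]-v for v,y,z in obs]
r=least_squares(f,[0,.0076]);print("grip: Yoff,zoff",r.x,r.fun)
G=p0+np.array([0,0,r.x[1]])+Y*r.x[0]
# lateral X of grip
ux=(369+437)/2/(800/280)+110
print("u pred",proj(c,G+Y*.007),ux)
g=ray(c,ux,270,G[2]+.01)
h=[ray(c,110+399.5/(800/280),198.3,.1)-Y*.00575, ray(c,256,192,.1)-Y*.011, ray(c,256,186,.084)-Y*.011]
for i in h: print("hole-grip: X",(i-g)@X,"Y",(i-G)@Y, i)
T1=T0.copy()
```

```text
t 6.78 p [ 0.5747 -0.1364  0.1773] yaw 78.9 down [-0.001 -0.002 -1.   ] F [ 0.2  0.8 -0.6] op 11.1 q [-0.4   0.15  1.83 -0.    1.16 -1.78]
grip: Yoff,zoff [-0.00253238 -0.00014606] [ 0.2539776   0.78580703 -1.60737044  0.52433436 -0.01557219]
u pred [249.70944226 249.17545842] 251.04999999999998
hole-grip: X -0.0011735115094744493 Y 0.0027675393625630003 [ 0.5734979  -0.13659019  0.1       ]
hole-grip: X 0.0033802313211906275 Y 0.0026140949924288474 [ 0.57459477 -0.13216786  0.1       ]
hole-grip: X 0.0036042299508144316 Y 0.0023091312318579776 [ 0.57493964 -0.13201216  0.084     ]
```

```bash
cat > fit.py <<'E'
from h import *
from scipy.optimize import least_squares
s,R=st();T=np.linalg.inv(ctrl.calibration("wrist")['camera_from_world']);c=dict(ctrl.calibration("wrist"))
p0=np.array([.5738,-.1363,.1757]);a=np.radians(78.5);X=np.array([np.cos(a),np.sin(a),0]);Y=np.array([-X[1],X[0],0])
G=[(224.5,12,-20),(231.5,12,-10),(242,7,-10),(258.5,7,10),(283,-7,10)]
H=[(192,11,.1),(198.3,5.75,.1),(186,11,.084)]
def cam(pitch,dz):
    M=T.copy();M[:3,3]+=p0-s['eef_pos']+[0,0,dz];M[:3,:3]=M[:3,:3]@Ro.from_rotvec([pitch,0,0]).as_matrix()
    d=dict(c);d['camera_from_world']=np.linalg.inv(M);return d
def f(q,free):
    k=cam(q[2],q[3]);zo=q[4] if free else .0076
    return [proj(k,p0+Y*(q[0]+y*1e-3)+[0,0,zo+z*1e-3])[1]-v for v,y,z in G]+[proj(k,np.r_[(p0+Y*(q[1]+y*1e-3))[:2],z])[1]-v for v,y,z in H]
for free in(0,1):
    r=least_squares(f,[0,0,0,0,.0076],args=(free,),x_scale=.001);print(free,np.round(r.x,4),"hole-grip Y",r.x[1]-r.x[0],np.round(r.fun,2))
    k=cam(*r.x[2:4]);zo=r.x[4] if free else .0076;K=800/280
    g=[ray(k,110+u/K,231.5,p0[2]+zo-.01)@X for u in(361,445)];h=[ray(k,110+u/K,205,.1)@X for u in(379,420,442)]
    print("head w",g[1]-g[0],"hole w",h[1]-h[0],"X hole-head",(h[0]+h[1]-g[0]-g[1])/2,"X end-11-head",h[2]-.011-(g[0]+g[1])/2)
    w=[ray(k,110+u/K,100+v/K,.1) for u,v in((180,257),(438,264))];d=w[1]-w[0];print("yaw",np.degrees(np.arctan2(d[1],d[0])))
E
python3 fit.py
```

```text
t 6.78 p [ 0.5747 -0.1364  0.1773] yaw 78.9 down [-0.001 -0.002 -1.   ] F [ 0.2  0.8 -0.6] op 11.1 q [-0.4   0.15  1.83 -0.    1.16 -1.78]
0 [0.0024 0.004  0.0254 0.0077 0.0076] hole-grip Y 0.001585923424384393 [ 0.48  0.7  -1.49  0.02  0.28 -0.15  0.03  0.12]
head w 0.016055248418353485 hole w 0.011191187113810645 X hole-head -0.0009725491883124738 X end-11-head -0.00037318549470110457
yaw 77.34601390675266
1 [0.0025 0.0046 0.026  0.0061 0.006 ] hole-grip Y 0.0021130423560239866 [ 0.49  0.7  -1.48  0.01  0.28 -0.15  0.07  0.09]
head w 0.01605254677546976 hole w 0.011112888100131339 X hole-head -0.0009683736009331936 X end-11-head -0.00045016446529215146
yaw 77.34620376521838
```

Run:
```python
from h import *
st();a=ctrl.read_camera("scene");b=ctrl.read_camera("top");cv2.imwrite("pics/s7.png",a);cv2.imwrite("pics/t7.png",b)
z=lambda i,x,y,w,h:cv2.resize(i[y:y+h,x:x+w],(400,600),interpolation=cv2.INTER_CUBIC)
cv2.imwrite("pics/v7.png",np.hstack([z(a,130,180,50,75),z(b,320,130,50,75)]))
```

```text
t 6.78 p [ 0.5747 -0.1364  0.1773] yaw 78.9 down [-0.001 -0.002 -1.   ] F [ 0.2  0.8 -0.6] op 11.1 q [-0.4   0.15  1.83 -0.    1.16 -1.78]
```

View pics/v7.png

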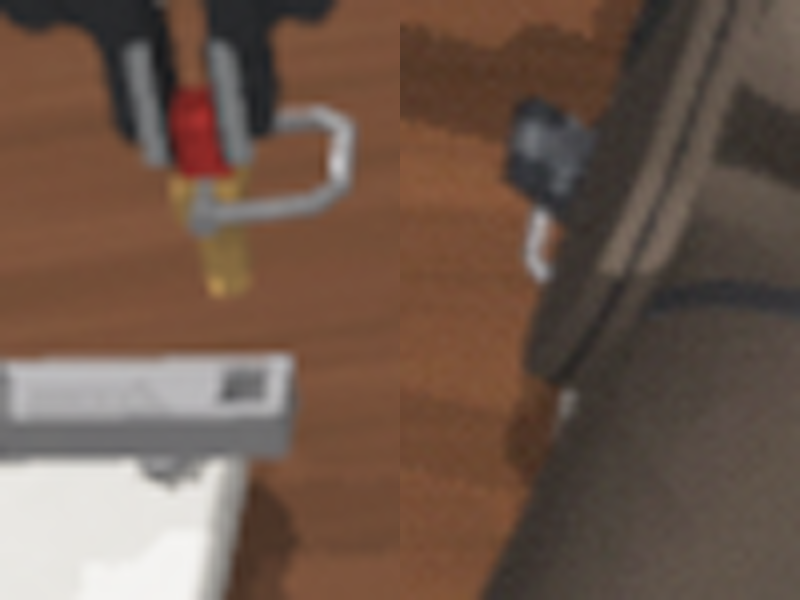

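Run:
```python
from h import *
c=ctrl.calibration("scene");q=lambda u,v,z:ray(c,130+u/8,180+v/8,z)
a=np.radians(78.5);X=np.array([np.cos(a),np.sin(a),0]);Y=np.array([-X[1],X[0],0])
for tz in(.1349,.1290):
  tip=q(228,296,tz)+Y*.00375;gt=q(195,98,tz+.06)
  H=q(244,387,.1);E=q(252,353,.1)*0
  print(tz,"tip",tip,"griptop",gt,"hole",H,"need X",(H-tip)@X,"Y",(H-tip)@Y)
f=[q(*p,.1) for p in((8,420),(275,417),(10,362),(292,355))];print(f)
mid=(q(240,418,.1)+q(252,356,.1))/2;print("spindle mid Y rel hole",(mid-H)@Y, "width",np.linalg.norm((q(240,418,.1)-q(240,357,.1))@Y))
```

```text
0.1349 tip [ 0.57640574 -0.13624589  0.1349    ] griptop [ 0.57433622 -0.13664921  0.1949    ] hole [ 0.57686236 -0.13714627  0.1       ] need X -0.0007912707302399416 Y -0.0006269642233074522
0.129 tip [ 0.56954647 -0.13646417  0.129     ] griptop [ 0.56651452 -0.13689139  0.189     ] hole [ 0.57686236 -0.13714627  0.1       ] need X 0.0007901424541578859 Y -0.007305014716539556
[array([ 0.57404498, -0.19737161,  0.1       ]), array([ 0.59030707, -0.13031989,  0.1       ]), array([ 0.55161266, -0.19627256,  0.1       ]), array([ 0.56759421, -0.12373663,  0.1       ])]
spindle mid Y rel hole 0.00010978212842935569 width 0.023403061446450164
```

The scene view shows the brass tip at crop (228,296) just above the hole at crop (244,387), so the offset is about 1 mm. I'll correct, lower to just below contact height and feel.

Emit:
{"api": "play_rows", "payload": {"targets": [{"delta_pos": [0.0005,-0.0009,-0.012],"delta_rot": [0,0,-0.006],"claw": 4},{"delta_pos": [0.0005,-0.0009,-0.024],"delta_rot": [0,0,-0.006],"claw": 4},{"delta_pos": [0.0005,-0.0009,-0.03],"delta_rot": [0,0,-0.006],"claw": 4},{"delta_pos": [0.0005,-0.0009,-0.032],"delta_rot": [0,0,-0.006],"claw": 4},{"delta_pos": [0.0005,-0.0009,-0.033],"delta_rot": [0,0,-0.006],"claw": 4},{"delta_pos": [0.0005,-0.0009,-0.034],"delta_rot": [0,0,-0.006],"claw": 4},{"delta_pos": [0.0005,-0.0009,-0.035],"delta_rot": [0,0,-0.006],"claw": 4},{"delta_pos": [0.0005,-0.0009,-0.036],"delta_rot": [0,0,-0.006],"claw": 4},{"delta_pos": [0.0005,-0.0009,-0.036],"delta_rot": [0,0,-0.006],"claw": 4},{"delta_pos": [0.0005,-0.0009,-0.036],"delta_rot": [0,0,-0.006],"claw": 4}]}}

```text
time: 7.72
eef_pos: [0.576, -0.1376, 0.1429]
tcp_rot: [0.074, 0.702, -0.076, 0.704]
contact_force: [0.4, -0.3, -2.1]
opening: 0.132
```

Run:
```python
from h import *
s,R=st();im=ctrl.read_camera("wrist");cv2.imwrite("pics/w8.png",im);a=ctrl.read_camera("scene");cv2.imwrite("pics/s8.png",a)
z=lambda i,x,y,w,h:cv2.resize(i[y:y+h,x:x+w],(400,600),interpolation=cv2.INTER_CUBIC)
cv2.imwrite("pics/v8.png",np.hstack([z(a,130,180,50,75),z(im,200,150,100,150)]));st()
```

```text
t 7.72 p [ 0.576  -0.1376  0.1429] yaw 77.84 down [ 0.002 -0.004 -1.   ] F [ 0.4 -0.3 -2.1] op 11.3 q [-0.4   0.19  1.86 -0.    1.1  -1.76]
t 7.82 p [ 0.576  -0.1376  0.1429] yaw 77.84 down [ 0.002 -0.004 -1.   ] F [-0.5 -0.9 -2.4] op 11.6 q [-0.4   0.19  1.86 -0.    1.1  -1.76]
```

Emit:
{"api": "play_rows", "payload": {"targets": [{"delta_pos": [0,0,-0.001],"delta_rot": [0,0,0],"claw": 4},{"delta_pos": [0,0,-0.002],"delta_rot": [0,0,0],"claw": 4},{"delta_pos": [0,0,-0.003],"delta_rot": [0,0,0],"claw": 4},{"delta_pos": [0,0,-0.003],"delta_rot": [0,0,0],"claw": 4}]}}

```text
time: 8.15
eef_pos: [0.5758, -0.1375, 0.1395]
tcp_rot: [0.074, 0.702, -0.076, 0.704]
contact_force: [-0.0, -0.0, -2.0]
opening: 0.132
```

Free so far, with the tip about 3 mm below the spindle top. I'll continue gently.

Emit:
{"api": "play_rows", "payload": {"targets": [{"delta_pos": [0,0,-0.001],"delta_rot": [0,0,0],"claw": 4},{"delta_pos": [0,0,-0.002],"delta_rot": [0,0,0],"claw": 4},{"delta_pos": [0,0,-0.003],"delta_rot": [0,0,0],"claw": 4},{"delta_pos": [0,0,-0.004],"delta_rot": [0,0,0],"claw": 4},{"delta_pos": [0,0,-0.004],"delta_rot": [0,0,0],"claw": 4}]}}

```text
time: 8.57
eef_pos: [0.5756, -0.1375, 0.1352]
tcp_rot: [0.074, 0.703, -0.076, 0.704]
contact_force: [0.2, -0.0, -0.8]
opening: 0.133
```

Run:
```python
from h import *
s,R=st();im=ctrl.read_camera("wrist");a=ctrl.read_camera("scene")
z=lambda i,x,y,w,h:cv2.resize(i[y:y+h,x:x+w],(400,600),interpolation=cv2.INTER_CUBIC)
cv2.imwrite("pics/v9.png",np.hstack([z(a,130,180,50,75),z(im,200,150,100,150)]));st()
```

```text
t 8.57 p [ 0.5756 -0.1375  0.1352] yaw 77.83 down [ 0.001 -0.003 -1.   ] F [ 0.2 -0.  -0.8] op 11.4 q [-0.4   0.2   1.86 -0.    1.08 -1.76]
t 8.67 p [ 0.5758 -0.1375  0.1354] yaw 77.83 down [ 0.001 -0.003 -1.   ] F [-0.5  0.1 -2.2] op 11.4 q [-0.4   0.2   1.86 -0.    1.08 -1.76]
```

View pics/v9.png

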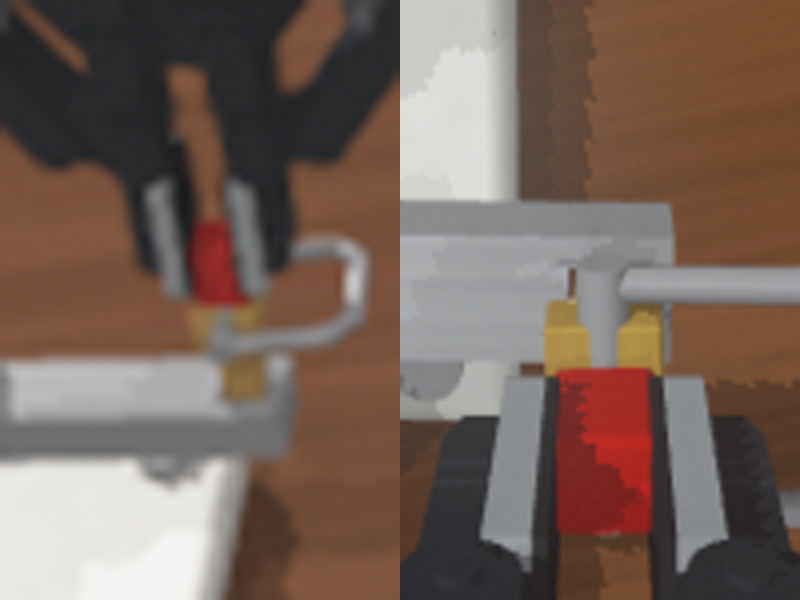

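The scene shows the brass shank entering the hole at crop (243,395). I'll keep going down in stages.

Emit:
{"api": "play_rows", "payload": {"targets": [{"delta_pos": [0,0,-0.0015],"delta_rot": [0,0,0],"claw": 4},{"delta_pos": [0,0,-0.003],"delta_rot": [0,0,0],"claw": 4},{"delta_pos": [0,0,-0.0045],"delta_rot": [0,0,0],"claw": 4},{"delta_pos": [0,0,-0.006],"delta_rot": [0,0,0],"claw": 4},{"delta_pos": [0,0,-0.0075],"delta_rot": [0,0,0],"claw": 4},{"delta_pos": [0,0,-0.009],"delta_rot": [0,0,0],"claw": 4},{"delta_pos": [0,0,-0.01],"delta_rot": [0,0,0],"claw": 4}]}}

```text
time: 9.25
eef_pos: [0.5757, -0.1375, 0.1251]
tcp_rot: [0.074, 0.703, -0.076, 0.704]
contact_force: [-1.0, -0.4, -1.0]
opening: 0.136
```

Emit:
{"api": "play_rows", "payload": {"targets": [{"delta_pos": [0,0,-0.0015],"delta_rot": [0,0,0],"claw": 4},{"delta_pos": [0,0,-0.003],"delta_rot": [0,0,0],"claw": 4},{"delta_pos": [0,0,-0.0045],"delta_rot": [0,0,0],"claw": 4},{"delta_pos": [0,0,-0.006],"delta_rot": [0,0,0],"claw": 4},{"delta_pos": [0,0,-0.0075],"delta_rot": [0,0,0],"claw": 4},{"delta_pos": [0,0,-0.009],"delta_rot": [0,0,0],"claw": 4},{"delta_pos": [0,0,-0.01],"delta_rot": [0,0,0],"claw": 4}]}}

```text
time: 9.83
eef_pos: [0.5757, -0.1375, 0.1149]
tcp_rot: [0.074, 0.703, -0.076, 0.704]
contact_force: [-0.4, 0.3, 0.2]
opening: 0.133
```

Emit:
{"api": "play_rows", "payload": {"targets": [{"delta_pos": [0,0,-0.0005],"delta_rot": [0,0,0],"claw": 4},{"delta_pos": [0,0,-0.001],"delta_rot": [0,0,0],"claw": 4},{"delta_pos": [0,0,-0.0015],"delta_rot": [0,0,0],"claw": 4},{"delta_pos": [0,0,-0.002],"delta_rot": [0,0,0],"claw": 4},{"delta_pos": [0,0,-0.002],"delta_rot": [0,0,0],"claw": 4}]}}

```text
time: 10.25
eef_pos: [0.5757, -0.1375, 0.1128]
tcp_rot: [0.074, 0.703, -0.076, 0.704]
contact_force: [-0.2, -0.0, -1.4]
opening: 0.133
```

Emit:
{"api": "play_rows", "payload": {"targets": [{"delta_pos": [0,0,-0.0005],"delta_rot": [0,0,0],"claw": 4},{"delta_pos": [0,0,-0.001],"delta_rot": [0,0,0],"claw": 4},{"delta_pos": [0,0,-0.0015],"delta_rot": [0,0,0],"claw": 4},{"delta_pos": [0,0,-0.0015],"delta_rot": [0,0,0],"claw": 4}]}}

```text
time: 10.58
eef_pos: [0.5758, -0.1375, 0.112]
tcp_rot: [0.074, 0.703, -0.076, 0.704]
contact_force: [-2.5, 2.0, 3.1]
opening: 0.133
```

Emit:
{"api": "play_rows", "payload": {"targets": [{"delta_pos": [0,0,-0.001],"delta_rot": [0,0,0],"claw": 4},{"delta_pos": [0,0,-0.0015],"delta_rot": [0,0,0],"claw": 4},{"delta_pos": [0,0,-0.0015],"delta_rot": [0,0,0],"claw": 4}]}}

```text
time: 10.83
eef_pos: [0.5759, -0.1375, 0.112]
tcp_rot: [0.074, 0.703, -0.076, 0.703]
contact_force: [-4.3, 1.1, 7.2]
opening: 0.132
```

It is home: z stopped at 0.112 as predicted (0.0574 + 0.055), with contact at 7 N. Now release and lift.

Emit:
{"api": "play_rows", "payload": {"targets": [{"delta_pos": [0,0,0.0],"delta_rot": [0,0,0],"claw": 12},{"delta_pos": [0,0,0.0],"delta_rot": [0,0,0],"claw": 18},{"delta_pos": [0,0,0.0],"delta_rot": [0,0,0],"claw": 24},{"delta_pos": [0,0,0.0],"delta_rot": [0,0,0],"claw": 24},{"delta_pos": [0,0,0.0],"delta_rot": [0,0,0],"claw": 24},{"delta_pos": [0,0,0.01],"delta_rot": [0,0,0],"claw": 24},{"delta_pos": [0,0,0.03],"delta_rot": [0,0,0],"claw": 24},{"delta_pos": [0,0,0.06],"delta_rot": [0,0,0],"claw": 24},{"delta_pos": [0,0,0.08],"delta_rot": [0,0,0],"claw": 24},{"delta_pos": [0,0,0.08],"delta_rot": [0,0,0],"claw": 0},{"delta_pos": [0,0,0.08],"delta_rot": [0,0,0],"claw": 0},{"delta_pos": [0,0,0.08],"delta_rot": [0,0,0],"claw": 0},{"delta_pos": [0,0,0.08],"delta_rot": [0,0,0],"claw": 0}]}}

```text
time: 11.92
eef_pos: [0.5749, -0.1371, 0.1902]
tcp_rot: [0.074, 0.704, -0.076, 0.702]
contact_force: [-0.2, 0.2, -0.0]
opening: 0.0
```

Run:
```python
from h import *
s,R=st();im=ctrl.read_camera("wrist");a=ctrl.read_camera("scene");cv2.imwrite("pics/w10.png",im);cv2.imwrite("pics/s10.png",a)
z=lambda i,x,y,w,h:cv2.resize(i[y:y+h,x:x+w],(400,600),interpolation=cv2.INTER_CUBIC)
cv2.imwrite("pics/v10.png",np.hstack([z(a,130,180,50,75),z(im,200,120,120,180)]));st()
```

```text
t 11.92 p [ 0.5749 -0.1371  0.1902] yaw 77.85 down [-0.002 -0.002 -1.   ] F [-0.2  0.2 -0. ] op 0.0 q [-0.4   0.14  1.82 -0.    1.19 -1.76]
t 12.02 p [ 0.575  -0.1372  0.1902] yaw 77.85 down [-0.002 -0.002 -1.   ] F [-0.2  0.2 -0.2] op -0.2 q [-0.4   0.14  1.82 -0.    1.19 -1.76]
```

View pics/v10.png

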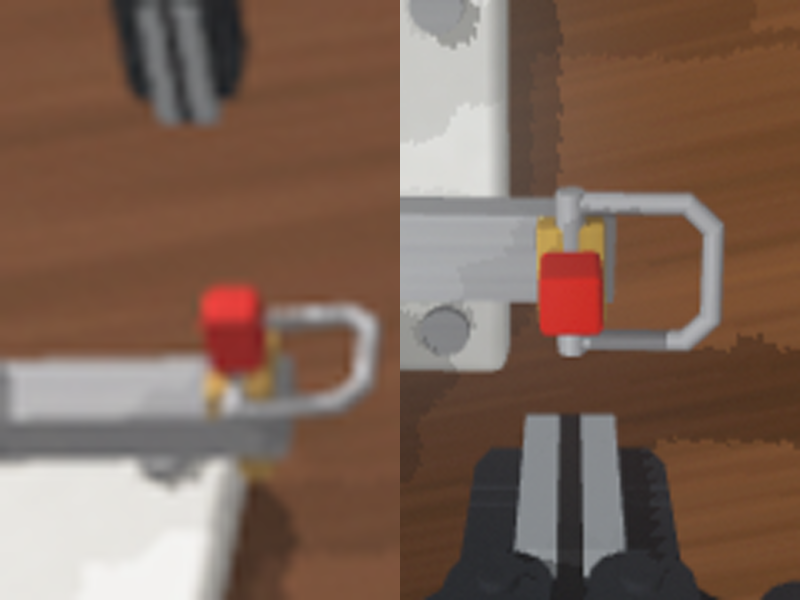

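Seated: the scene shows the tip protruding below the spindle at crop (255,470), and the ring is still out level. Before planning the ring push I need the true fingertip position, from the scene ray.

Run:
```python
from h import *
from scipy.optimize import brentq
s,R=st();c=ctrl.calibration("scene");q=lambda u,v,z:ray(c,130+u/8,180+v/8,z)
a=np.radians(77.8);X=np.array([np.cos(a),np.sin(a),0]);Y=np.array([-X[1],X[0],0]);p=s['eef_pos']
for hw in(.011,.008,0):
    z=brentq(lambda z:(q(187,123,z)-p)@Y+hw,.05,.35);print("hw",hw,"tip z",z,"tx",p[2]-z,"X",(q(187,123,z)-p)@X,"width",(q(218,123,z)-q(157,123,z))@X)
a10=cv2.imread("pics/s10.png");h=cv2.cvtColor(a10,cv2.COLOR_BGR2HSV)
# grip: known z check
for zz in(.13,): g=q(232,300,zz);print("grip top scene",g)
w=q(362,360,.107);print("ring far",w,(w-g)@X)
# wrist pad tip with corrected camera
T=np.linalg.inv(ctrl.calibration("wrist")['camera_from_world']);T[:3,3]+=[0,0,.0077];T[:3,:3]=T[:3,:3]@Ro.from_rotvec([.0254,0,0]).as_matrix();k=dict(ctrl.calibration("wrist"));k['camera_from_world']=np.linalg.inv(T)
for hw in(.011,.008):
    f=lambda tx:proj(k,p+R@[tx,0,-hw])[1]-243.9
    print("wrist tx",hw,brentq(f,-.05,.06))
```

```text
t 12.02 p [ 0.575  -0.1372  0.1902] yaw 77.85 down [-0.002 -0.002 -1.   ] F [-0.2  0.2 -0.2] op -0.2 q [-0.4   0.14  1.82 -0.    1.19 -1.76]
hw 0.011 tip z 0.1963932929458609 tx -0.006227683543872681 X 0.00031315638670383495 width 0.014674206482163688
hw 0.008 tip z 0.1940233992466326 tx -0.0038577898446443826 X -0.00044857700677626106 width 0.014749586668927905
hw 0 tip z 0.18770368271535703 tx 0.0024619266866311718 X -0.0024798660560564735 width 0.014950600500299184
grip top scene [ 0.57620146 -0.13630633  0.13      ]
ring far [ 0.58192216 -0.10607808  0.107     ] 0.030754496460158428
wrist tx 0.011 -0.0049251917622826985
wrist tx 0.008 0.001082210168638036
```

```bash
cat > tgt.py <<'E'
from h import *
a=np.radians(77.8);X=np.array([np.cos(a),np.sin(a),0]);Y=np.array([-X[1],X[0],0]);Z=np.array([0,0,1.])
PIN=np.array([.5758,-.1375,.1])   # spindle top at pin axis, TCP-frame
def Rt(deg):
    t=np.radians(deg);x=-np.sin(t)*X-np.cos(t)*Z;y=-Y;return np.c_[x,y,np.cross(x,y)]
def rv(R,deg): return Ro.from_matrix(Rt(deg)@R.T).as_rotvec()/np.pi
E
python3 - <<'E'
from tgt import *
s,R=st();print("rv yaw only",rv(R,0),"tilt30",rv(R,30));print("dpos",PIN+X*.09+[0,0,.12]-s['eef_pos'])
E
```

```text
t 12.02 p [ 0.575  -0.1372  0.1902] yaw 77.85 down [-0.002 -0.002 -1.   ] F [-0.2  0.2 -0.2] op -0.2 q [-0.4   0.14  1.82 -0.    1.19 -1.76]
rv yaw only [-5.38171156e-05 -1.13246245e-03 -5.00265563e-01] tilt30 [-0.15530662 -0.10125046 -0.48746321]
dpos [0.01986545 0.08762133 0.02983439]
```

Emit:
{"api": "play_rows", "payload": {"targets": [{"delta_pos": [0.0,0.0,0.03],"delta_rot": [0,0,0],"claw": 0},{"delta_pos": [0.02,0.04,0.03],"delta_rot": [-0.155,-0.101,-0.487],"claw": 0},{"delta_pos": [0.02,0.088,0.03],"delta_rot": [-0.155,-0.101,-0.487],"claw": 0},{"delta_pos": [0.02,0.088,0.03],"delta_rot": [-0.155,-0.101,-0.487],"claw": 0},{"delta_pos": [0.02,0.088,0.03],"delta_rot": [-0.155,-0.101,-0.487],"claw": 0},{"delta_pos": [0.02,0.088,0.03],"delta_rot": [-0.155,-0.101,-0.487],"claw": 0},{"delta_pos": [0.02,0.088,0.03],"delta_rot": [-0.155,-0.101,-0.487],"claw": 0},{"delta_pos": [0.02,0.088,0.03],"delta_rot": [-0.155,-0.101,-0.487],"claw": 0},{"delta_pos": [0.02,0.088,0.03],"delta_rot": [-0.155,-0.101,-0.487],"claw": 0},{"delta_pos": [0.02,0.088,0.03],"delta_rot": [-0.155,-0.101,-0.487],"claw": 0},{"delta_pos": [0.02,0.088,0.03],"delta_rot": [-0.155,-0.101,-0.487],"claw": 0},{"delta_pos": [0.02,0.088,0.03],"delta_rot": [-0.155,-0.101,-0.487],"claw": 0},{"delta_pos": [0.02,0.088,0.03],"delta_rot": [-0.155,-0.101,-0.487],"claw": 0},{"delta_pos": [0.02,0.088,0.03],"delta_rot": [-0.155,-0.101,-0.487],"claw": 0},{"delta_pos": [0.02,0.088,0.03],"delta_rot": [-0.155,-0.101,-0.487],"claw": 0},{"delta_pos": [0.02,0.088,0.03],"delta_rot": [-0.155,-0.101,-0.487],"claw": 0},{"delta_pos": [0.02,0.088,0.03],"delta_rot": [-0.155,-0.101,-0.487],"claw": 0},{"delta_pos": [0.02,0.088,0.03],"delta_rot": [-0.155,-0.101,-0.487],"claw": 0}]}}

```text
time: 13.52
eef_pos: [0.5947, -0.0492, 0.2196]
tcp_rot: [-0.389, -0.315, 0.673, -0.544]
contact_force: [0.6, 0.2, 0.0]
opening: 0.0
```

Run:
```python
from tgt import *
s,R=st();print(np.round(R,3),"rv left",rv(R,30),"rel pin X,Y,z",np.round([(s['eef_pos']-PIN)@X,(s['eef_pos']-PIN)@Y,s['eef_pos'][2]-.1],4))
a=ctrl.read_camera("scene");w=ctrl.read_camera("wrist");cv2.imwrite("pics/s11.png",a);cv2.imwrite("pics/w11.png",w)
z=lambda i,x,y,w,h,W,H:cv2.resize(i[y:y+h,x:x+w],(W,H),interpolation=cv2.INTER_CUBIC)
cv2.imwrite("pics/v11.png",np.hstack([z(a,130,140,80,120,400,600),z(w,150,100,200,300 if 0 else 284,400,600)]))
# silver-ish mask of tips in scene diff
```

```text
t 13.52 p [ 0.5947 -0.0492  0.2196] yaw -12.06 down [-0.106 -0.488 -0.867] F [0.6 0.2 0. ] op 0.0 q [-0.04  0.22  1.74 -0.53  1.32  0.34]
[[-0.106  0.978 -0.18 ]
 [-0.488 -0.209 -0.848]
 [-0.867 -0.002  0.499]] rv left [-0.00048499 -0.00050733 -0.00079897] rel pin X,Y,z [0.0903 0.0002 0.1196]
```

Emit:
{"api": "play_rows", "payload": {"targets": [{"delta_pos": [-0.005,-0.0235,-0.035],"delta_rot": [0,0,0],"claw": 0},{"delta_pos": [-0.0101,-0.047,-0.07],"delta_rot": [0,0,0],"claw": 0},{"delta_pos": [-0.0101,-0.047,-0.09],"delta_rot": [0,0,0],"claw": 0},{"delta_pos": [-0.0101,-0.047,-0.099],"delta_rot": [0,0,0],"claw": 0},{"delta_pos": [-0.0101,-0.047,-0.099],"delta_rot": [0,0,0],"claw": 0},{"delta_pos": [-0.0101,-0.047,-0.099],"delta_rot": [0,0,0],"claw": 0}]}}

```text
time: 14.12
eef_pos: [0.5852, -0.0962, 0.1219]
tcp_rot: [-0.389, -0.315, 0.673, -0.544]
contact_force: [1.3, -1.1, -0.4]
opening: -0.001
```

Run:
```python
from tgt import *
s,R=st();print("rel pin X,Y,z",np.round([(s['eef_pos']-PIN)@X,(s['eef_pos']-PIN)@Y,s['eef_pos'][2]-.1],4))
a=ctrl.read_camera("scene");w=ctrl.read_camera("wrist");cv2.imwrite("pics/s12.png",a);cv2.imwrite("pics/w12.png",w)
z=lambda i,x,y,w,h,W,H:cv2.resize(i[y:y+h,x:x+w],(W,H),interpolation=cv2.INTER_CUBIC)
cv2.imwrite("pics/v12.png",np.hstack([z(a,135,150,70,105,400,600),z(w,180,120,130,195,400,600)]))
```

```text
t 14.12 p [ 0.5852 -0.0962  0.1219] yaw -12.06 down [-0.104 -0.488 -0.867] F [ 1.3 -1.1 -0.4] op -0.0 q [-0.12  0.3   1.83 -0.58  1.13  0.37]
rel pin X,Y,z [ 0.0423 -0.0005  0.0219]
```

View pics/v12.png

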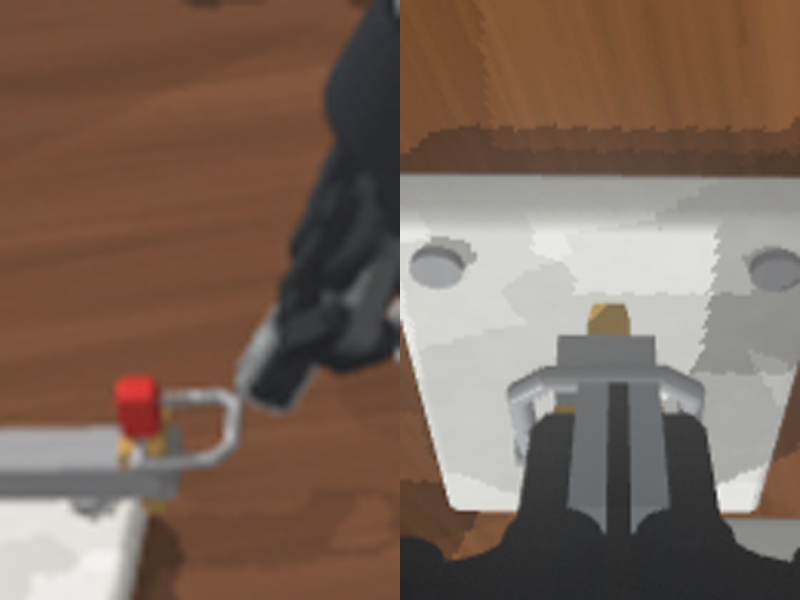

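Run:
```python
from tgt import *
from scipy.optimize import brentq
c=ctrl.calibration("scene");k=400/70;q=lambda u,v,z:ray(c,135+u/k,150+v/k,z)
T=np.array([.0423,-.0005,.0219])
def on(u,v,y):
    z=brentq(lambda z:(q(u,v,z)-PIN)@Y-y,.0,.35);P=q(u,v,z);return np.round([1e3*((P-PIN)@X),1e3*(z-.1)],1)
print("inner corner near",on(238,388,-.0075),"outer corner",on(285,410,-.0075), on(285,410,-.0145))
print("far wire mid",on(234,422,0),"grip top",on(137,379,0),"spindle end corner near",on(179,460,-.011), on(178,493,-.011))
d=np.array([-.5,-.866]);f=np.array([.866,-.5])
for tx in(-5,0,5,25):
    t=np.array([42.3,21.9])+tx*d;print(tx,"tip",t,"inner",t-11*f,"outer",t+11*f)
```

```text
inner corner near [38.5 34.2] outer corner [54.2 22.9] [55.3 29.3]
far wire mid [33.9 10.8] grip top [ 1.6 33.1] spindle end corner near [14.3  2.9] [ 11.9 -13.8]
-5 tip [44.8  26.23] inner [35.274 31.73 ] outer [54.326 20.73 ]
0 tip [42.3 21.9] inner [32.774 27.4  ] outer [51.826 16.4  ]
5 tip [39.8  17.57] inner [30.274 23.07 ] outer [49.326 12.07 ]
25 tip [29.8   0.25] inner [20.274  5.75 ] outer [39.326 -5.25 ]
```

The last view shows the ring's far wire just beyond the tilted fingertips, at scene crop (234,422) against the fingertip's inner corner at (238,388). The pin tip is visible under the spindle end in the wrist view. The fingertip geometry matches tips 5 mm behind the reported TCP. Stage 1 is pressing the wire down along its arc.

Emit:
{"api": "play_rows", "payload": {"targets": [{"delta_pos": [-0.0011,-0.0052,-0.0139],"delta_rot": [0,0,0],"claw": 0},{"delta_pos": [-0.0011,-0.0053,-0.02],"delta_rot": [0,0,0],"claw": 0},{"delta_pos": [-0.0012,-0.0058,-0.0243],"delta_rot": [0,0,0],"claw": 0},{"delta_pos": [-0.0014,-0.0064,-0.0286],"delta_rot": [0,0,0],"claw": 0},{"delta_pos": [-0.0017,-0.008,-0.0325],"delta_rot": [0,0,0],"claw": 0},{"delta_pos": [-0.0021,-0.0096,-0.0365],"delta_rot": [0,0,0],"claw": 0},{"delta_pos": [-0.0025,-0.0112,-0.039],"delta_rot": [0,0,0],"claw": 0},{"delta_pos": [-0.0028,-0.0128,-0.0412],"delta_rot": [0,0,0],"claw": 0},{"delta_pos": [-0.0032,-0.0148,-0.0433],"delta_rot": [0,0,0],"claw": 0},{"delta_pos": [-0.0036,-0.0168,-0.0453],"delta_rot": [0,0,0],"claw": 0},{"delta_pos": [-0.0036,-0.0168,-0.0453],"delta_rot": [0,0,0],"claw": 0}]}}

```text
time: 15.13
eef_pos: [0.5823, -0.1134, 0.0778]
tcp_rot: [-0.39, -0.314, 0.673, -0.545]
contact_force: [-0.6, 0.4, 0.4]
opening: -0.001
```

Run:
```python
from tgt import *
s,R=st();print("rel pin X,Y,z",np.round([(s['eef_pos']-PIN)@X,(s['eef_pos']-PIN)@Y,s['eef_pos'][2]-.1],4))
a=ctrl.read_camera("scene");cv2.imwrite("pics/s13.png",a);w=ctrl.read_camera("wrist");cv2.imwrite("pics/w13.png",w)
b=cv2.imread("pics/s12.png");d=np.abs(a.astype(int)-b).sum(2)
print("far wire start place diff px",d[218:232,172:178].max(1))
# text picture of scene crop: light grey pixels
g=a[205:245,150:190].astype(int);m=(g.min(2)>105)&(np.ptp(g,axis=2)<25)
for r,row in zip(range(205,245),m): print(r,''.join('#' if x else '.' for x in row))
```

```text
t 15.13 p [ 0.5823 -0.1134  0.0778] yaw -12.06 down [-0.102 -0.489 -0.866] F [-0.6  0.4  0.4] op -0.1 q [-0.15  0.35  1.86 -0.61  1.05  0.4 ]
rel pin X,Y,z [ 0.0249 -0.0013 -0.0222]
far wire start place diff px [170 250 257 164 129 117 110 152 185 180 107 128 125 121]
205 ........................................
206 ........................................
207 ........................................
208 ........................................
209 ........................................
210 ........................................
211 ........................................
212 ........................................
213 ........................................
214 ........................................
215 ........................................
216 ........................................
217 ........................................
218 ........................................
219 ........................................
220 ........................................
221 ........................................
222 .........................#..............
223 .................
[... 268 characters left out ...]
.....#####...............
230 ######..###.........####................
231 ######.###....#......###................
232 ######..###..........##.................
233 #############.......##..................
234 ###############......#..................
235 ############..##.....#..................
236 #########......##....#..................
237 #########........##.....................
238 #########...............................
239 #########...............................
240 ##########..............................
241 ##########..............................
242 ##########..............................
243 ##########..............................
244 ##########..............................
```

Emit:
{"api": "play_rows", "payload": {"targets": [{"delta_pos": [0.0015,0.0119,0.0],"delta_rot": [0,0,0],"claw": 0},{"delta_pos": [0.0015,0.0119,0.0],"delta_rot": [0,0,0],"claw": 0},{"delta_pos": [0.0015,0.0119,-0.009],"delta_rot": [0,0,0],"claw": 0},{"delta_pos": [0.0015,0.0119,-0.0178],"delta_rot": [0,0,0],"claw": 0},{"delta_pos": [0.0015,0.0119,-0.0178],"delta_rot": [0,0,0],"claw": 0},{"delta_pos": [0.001,0.009,-0.0178],"delta_rot": [0,0,0],"claw": 0},{"delta_pos": [0.0005,0.006,-0.0178],"delta_rot": [0,0,0],"claw": 0},{"delta_pos": [-0.0005,0.0032,-0.0178],"delta_rot": [0,0,0],"claw": 0},{"delta_pos": [-0.001,0.0002,-0.0178],"delta_rot": [0,0,0],"claw": 0},{"delta_pos": [-0.0016,-0.0027,-0.0178],"delta_rot": [0,0,0],"claw": 0},{"delta_pos": [-0.0016,-0.0027,-0.0178],"delta_rot": [0,0,0],"claw": 0}]}}

```text
time: 16.15
eef_pos: [0.5809, -0.1157, 0.0599]
tcp_rot: [-0.391, -0.314, 0.672, -0.545]
contact_force: [1.7, 2.9, -2.6]
opening: -0.001
```

The ring is in contact, with about 3 N of reaction. I'll push further in.

Emit:
{"api": "play_rows", "payload": {"targets": [{"delta_pos": [-0.0003,-0.0015,0],"delta_rot": [0,0,0],"claw": 0},{"delta_pos": [-0.0006,-0.0029,0],"delta_rot": [0,0,0],"claw": 0},{"delta_pos": [-0.0009,-0.0039,0],"delta_rot": [0,0,0],"claw": 0},{"delta_pos": [-0.0011,-0.0049,0],"delta_rot": [0,0,0],"claw": 0},{"delta_pos": [-0.0011,-0.0049,0],"delta_rot": [0,0,0],"claw": 0}]}}

```text
time: 16.57
eef_pos: [0.5795, -0.1207, 0.0597]
tcp_rot: [-0.391, -0.314, 0.673, -0.544]
contact_force: [0.8, 2.6, -3.0]
opening: 0.002
```

Emit:
{"api": "play_rows", "payload": {"targets": [{"delta_pos": [-0.0003,-0.0012,0],"delta_rot": [0,0,0],"claw": 0},{"delta_pos": [-0.0005,-0.0022,0],"delta_rot": [0,0,0],"claw": 0},{"delta_pos": [-0.0005,-0.0022,0],"delta_rot": [0,0,0],"claw": 0}]}}

```text
time: 16.82
eef_pos: [0.5788, -0.1231, 0.0595]
tcp_rot: [-0.39, -0.314, 0.673, -0.544]
contact_force: [0.6, 3.9, -3.1]
opening: 0.002
```

Emit:
{"api": "play_rows", "payload": {"targets": [{"delta_pos": [-0.0002,-0.001,0],"delta_rot": [0,0,0],"claw": 0},{"delta_pos": [-0.0003,-0.0015,0],"delta_rot": [0,0,0],"claw": 0},{"delta_pos": [-0.0003,-0.0015,0],"delta_rot": [0,0,0],"claw": 0}]}}

```text
time: 17.07
eef_pos: [0.5786, -0.124, 0.0592]
tcp_rot: [-0.391, -0.315, 0.672, -0.544]
contact_force: [0.9, 5.3, -3.4]
opening: 0.004
```

Emit:
{"api": "play_rows", "payload": {"targets": [{"delta_pos": [-0.0002,-0.001,0],"delta_rot": [0,0,0],"claw": 0},{"delta_pos": [-0.0003,-0.0015,0],"delta_rot": [0,0,0],"claw": 0},{"delta_pos": [-0.0003,-0.0015,0],"delta_rot": [0,0,0],"claw": 0}]}}

```text
time: 17.32
eef_pos: [0.5785, -0.1251, 0.0587]
tcp_rot: [-0.392, -0.315, 0.672, -0.544]
contact_force: [2.5, 4.0, -4.9]
opening: -0.001
```

Force is now near the spindle's friction, so the ring should be at its stop. I'll back off and check with the cameras numerically.

Emit:
{"api": "play_rows", "payload": {"targets": [{"delta_pos": [0.0042,0.0195,0],"delta_rot": [0,0,0],"claw": 0},{"delta_pos": [0.0106,0.049,0],"delta_rot": [0,0,0],"claw": 0},{"delta_pos": [0.0127,0.0586,0.03],"delta_rot": [0,0,0],"claw": 0},{"delta_pos": [0.0127,0.0586,0.07],"delta_rot": [0,0,0],"claw": 0},{"delta_pos": [0.0127,0.0586,0.11],"delta_rot": [0,0,0],"claw": 0},{"delta_pos": [0.0127,0.0586,0.13],"delta_rot": [0,0,0],"claw": 0},{"delta_pos": [0.0127,0.0586,0.13],"delta_rot": [0,0,0],"claw": 0},{"delta_pos": [0.0127,0.0586,0.13],"delta_rot": [0,0,0],"claw": 0}]}}

```text
time: 17.98
eef_pos: [0.5922, -0.0677, 0.1921]
tcp_rot: [-0.392, -0.313, 0.672, -0.545]
contact_force: [-0.6, -0.0, -1.2]
opening: -0.001
```

Run:
```python
from tgt import *
s,R=st();print("rel pin",np.round([(s['eef_pos']-PIN)@X,(s['eef_pos']-PIN)@Y,s['eef_pos'][2]-.1],4))
a=ctrl.read_camera("scene");cv2.imwrite("pics/s14.png",a);c=ctrl.calibration("wrist");w=ctrl.read_camera("wrist");cv2.imwrite("pics/w14.png",w)
def red(i):
    h=cv2.cvtColor(i,cv2.COLOR_BGR2HSV);m=(((h[...,0]<8)|(h[...,0]>172))&(h[...,1]>150)&(h[...,2]>80)).astype(np.uint8)
    n,l,S,C=cv2.connectedComponentsWithStats(m);return [(S[k].tolist(),np.round(C[k],1).tolist()) for k in range(1,n) if S[k,4]>20]
print("red before",[r for r in red(cv2.imread("pics/s10.png")) if r[1][0]<200]);print("after",[r for r in red(a) if r[1][0]<200])
def cls(p):
    p=p.astype(int);b,g,r=p
    if r>1.6*g and r>90 and r>2*b: return 'R'
    if r-b>55 and g-b>30: return 'Y'
    if max(p)-min(p)<25: return '#' if min(p)>150 else ('+' if min(p)>85 else ':')
    return '.'
print("scene");[print(v,''.join(cls(a[v,u]) for u in range(145,185))) for v in range(212,245)]
o=(c['camera_from_world']);k=proj(c,PIN+X*.011);print("spindle end px",k,"expected wire at 0:",proj(c,PIN+X*.0075-[0,0,.025]),"at .15:",proj(c,PIN+X*.0123-[0,0,.0236]),"grip",proj(c,PIN+[0,0,.03]))
```

```text
t 17.98 p [ 0.5922 -0.0677  0.1921] yaw -12.13 down [-0.098 -0.487 -0.868] F [-0.6 -0.  -1.2] op -0.1 q [-0.07  0.23  1.78 -0.54  1.26  0.34]
rel pin [ 0.0717 -0.0012  0.0921]
red before [([155, 215, 8, 12, 80], [158.6, 220.0])]
after [([154, 215, 9, 11, 84], [158.2, 220.0])]
scene
212 ........................................
213 ........................................
214 ........................................
215 ..........RRRRRRR.......................
216 ..........RRRRRRRR......................
217 .........RRRRRRRRR......................
218 .........RRRRRRRRR......................
219 .........RRRRRRRRRR.....................
220 .........RRRRRRRRR......................
221 .........RRRRRRRRR......................
222 .........RRRRRRRRR......................
223 .........RRRRRRRRR......................
224 ...........RRRRRRR..+...................
225 ++++++++++.RRRRRRR.:++..................
226 ##########.YY..R.Y.:+:..................
227 ##########.YY.+.YY.:+:..................
228 #########+YY.++.YY.:++:.................
229 #########+.Y+#+.YY.:+++.................
230 ##########..##+:..:++++.................
231 +++++++++++++++:..++++++................
232 ++++++++++++++++::++++++................
233 ++++++++++++++++++++++++................
234 +++++++++++++++++++++++:................
235 +++++++++++++++++++++++.................
236 +++++++++++++++++++++++.................
237 ##++++++++++#++.:++::++.................
238 ###+++++++###+...+++++:.................
239 ###+++++++###++..:++++:.................
240 ######+######+++..:+::..................
241 #############+++........................
242 #############++:........................
243 ############+++:........................
244 ############+++.........................
spindle end px [250.95661989 201.00725729] expected wire at 0: [250.84100034 182.82003725] at .15: [250.85690709 180.33344634] grip [251.07107406 237.12205365]
```

Run:
```python
from tgt import *
sc=ctrl.calibration("scene");c=ctrl.calibration("wrist")
for th in(0,.15,.3,.5):
    f=1.34-th;W=lambda y,r=.033:PIN+X*r*np.cos(f)+Y*y+[0,0,.007-r*np.sin(f)]
    print(th,"scene near arm mid/low, wire mid, far",[np.round(proj(sc,p),1).tolist() for p in(W(-.017,.016),W(-.017,.028),W(-.01),W(0),W(.01))],"wrist wire",np.round(proj(c,W(0)),1))
print("scene knob",proj(sc,PIN-Y*.017+[0,0,.007]),"shank tip",proj(sc,PIN-[0,0,.03]),"end low corner near",proj(sc,PIN+X*.011-Y*.011-[0,0,.016]),"top near",proj(sc,PIN+X*.011-Y*.011))
w=cv2.imread("pics/w14.png");g=cv2.cvtColor(w,cv2.COLOR_BGR2GRAY)
print("wrist gray rows")
for v in range(165,225): print(v,' '.join('%3d'%g[v,u] for u in range(222,282,4)))
```

```text
0 scene near arm mid/low, wire mid, far [[161.5, 236.6], [163.5, 240.5], [164.8, 239.8], [165.3, 236.5], [165.9, 233.2]] wrist wire [252. 184.]
0.15 scene near arm mid/low, wire mid, far [[162.6, 236.3], [165.4, 240.1], [166.9, 239.2], [167.5, 235.9], [168.0, 232.7]] wrist wire [252.  181.6]
0.3 scene near arm mid/low, wire mid, far [[163.6, 236.0], [167.1, 239.4], [168.9, 238.4], [169.4, 235.1], [170.0, 231.9]] wrist wire [252. 180.]
0.5 scene near arm mid/low, wire mid, far [[164.7, 235.3], [169.1, 238.2], [171.2, 237.1], [171.7, 233.8], [172.2, 230.5]] wrist wire [252.1 179. ]
scene knob [158.76805153 231.28714163] shank tip [162.09286855 238.18991189] end low corner near [165.84206574 237.02442464] top near [164.91505203 231.55599014]
wrist gray rows
165 182 181 192 193 193 192 192 191 191 192 190 189 189 189 188
166 190 189 202 203 204 203 203 201 201 199 201 197 200 200 194
167 198 196 212 213 213 213 213 210 210 200 209 199 208 211 182
168 205 203 221 222 221 222 222 211 210 210 210 209 210 221 181
169 206 205 224 224 224 224 226 214 214 215 215 216 216 224 194
170 206 206 224
[... 2804 characters left out ...]
 191 123 116 119 143  83  83  82  81 123 111 113 112 161 161
215 191 132 124 116 143  83  82  82  82 122 122 124 124 162 160
216 192 144 140 127 134  83  83  83  82 122 120 136 135 162 160
217 193 159 156 140 140  83  83  82  81 123 122 151 151 163 160
218 193 175 173 156 148  83  83  82  81 125 149 163 164 162 160
219 194 194 193 176 147  82  83  81  81 131 193 164 165 162 162
220 194 194 193 179 158  82  82  82  80 131 162 163 161 161 161
221 193 194 193 191 157  82  82  80  80 157 162 163 162 160 162
222 191 194 192 191 161  82  82  81  80 159 163 163 162 160 163
223 191 194 192 190 165  81  82  80  81 158 163 164 162 162 162
224 191 192 192 191 165  83  82  80  79 159 164 164 162 163 162
```

Run:
```python
from tgt import *
c=ctrl.calibration("wrist");T=np.linalg.inv(c['camera_from_world'])
for pitch,dz in((0,0),(.0254,.0077)):
    M=T.copy();M[:3,3]+=[0,0,dz];M[:3,:3]=M[:3,:3]@Ro.from_rotvec([pitch,0,0]).as_matrix();k=dict(c);k['camera_from_world']=np.linalg.inv(M)
    v=lambda x,z:proj(k,PIN+X*x+[0,0,z])[1]
    print("end bottom",v(.011,-.016),"top",v(.011,0),"shank tip",v(.004,-.03),"grip top front",v(.007,.03),"grip front low",v(.007,.01))
    for th in(-.05,0,.05,.1,.15,.2,.3):
        f=1.34-th;print("  ",th,"wire - endbottom",round(v(.033*np.cos(f),.007-.033*np.sin(f))-v(.011,-.016),2))
w=cv2.imread("pics/w14.png");print([(v,w[v,250].tolist()) for v in list(range(174,190))+list(range(206,262,2))])
for v in(178,179,180,184): print(v,[int(x) for x in w[v,228:276].mean(1)])
```

```text
end bottom 188.77922865294246 top 202.46952788853926 shank tip 182.78963053570732 grip top front 234.03618754550547 grip front low 214.4694550588518
   -0.05 wire - endbottom -3.87
   0 wire - endbottom -4.79
   0.05 wire - endbottom -5.64
   0.1 wire - endbottom -6.42
   0.15 wire - endbottom -7.13
   0.2 wire - endbottom -7.76
   0.3 wire - endbottom -8.78
end bottom 190.49250497146704 top 203.6894538631441 shank tip 184.91418318706826 grip top front 234.30467486820385 grip front low 215.398248630639
   -0.05 wire - endbottom -3.58
   0 wire - endbottom -4.52
   0.05 wire - endbottom -5.38
   0.1 wire - endbottom -6.18
   0.15 wire - endbottom -6.91
   0.2 wire - endbottom -7.56
   0.3 wire - endbottom -8.63
[(174, [217, 220, 221]), (175, [209, 213, 212]), (176, [209, 212, 212]), (177, [199, 202, 202]), (178, [134, 134, 133]), (179, [121, 121, 121]), (180, [130, 128, 128]), (181, [123, 123, 122]), (182, [115, 117, 118]), (183, [95, 111, 120]), (184, [74, 113, 136]), (185, [73, 109, 132]), (186, [81, 107, 124]), (187, [107, 113, 117]), (188, [116, 116, 115]), (189, [115, 115, 114]),
[... 894 characters left out ...]
, 131, 118, 120, 123, 122, 122, 121, 121, 121, 121, 121, 121, 121, 122, 121, 121, 121, 121, 120, 121, 121, 121, 120, 120, 120, 120, 118, 115, 132, 200, 213, 214, 214, 214, 214, 214, 214, 214, 214, 213, 213, 213]
180 [204, 204, 205, 198, 174, 122, 118, 120, 123, 128, 132, 132, 132, 132, 131, 128, 128, 128, 129, 128, 128, 128, 128, 127, 128, 128, 129, 128, 127, 127, 127, 127, 123, 119, 116, 132, 198, 208, 212, 213, 213, 214, 213, 213, 214, 214, 213, 213]
184 [159, 121, 118, 121, 121, 120, 116, 127, 172, 202, 204, 204, 218, 222, 222, 184, 141, 104, 101, 99, 100, 101, 107, 107, 107, 156, 209, 212, 212, 212, 212, 212, 184, 135, 120, 120, 122, 120, 117, 112, 151, 201, 210, 211, 211, 211, 211, 212]
```

The wrist edges put the wire centre at 180.3 and the spindle's lower edge at 186.7, so θ is about 0.11. That is close enough to the limit that I'll give it a second, slightly higher push.

Emit:
{"api": "play_rows", "payload": {"targets": [{"delta_pos": [-0.001,0.0,-0.04],"delta_rot": [0,0,0],"claw": 0},{"delta_pos": [-0.001,0.0,-0.08],"delta_rot": [0,0,0],"claw": 0},{"delta_pos": [-0.001,0.0,-0.115],"delta_rot": [0,0,0],"claw": 0},{"delta_pos": [-0.001,0.0,-0.13],"delta_rot": [0,0,0],"claw": 0},{"delta_pos": [-0.001,0.0,-0.13],"delta_rot": [0,0,0],"claw": 0},{"delta_pos": [-0.006,-0.025,-0.13],"delta_rot": [0,0,0],"claw": 0},{"delta_pos": [-0.01,-0.04,-0.13],"delta_rot": [0,0,0],"claw": 0},{"delta_pos": [-0.0115,-0.048,-0.13],"delta_rot": [0,0,0],"claw": 0},{"delta_pos": [-0.012,-0.05,-0.13],"delta_rot": [0,0,0],"claw": 0},{"delta_pos": [-0.0125,-0.052,-0.13],"delta_rot": [0,0,0],"claw": 0},{"delta_pos": [-0.0125,-0.052,-0.13],"delta_rot": [0,0,0],"claw": 0}]}}

```text
time: 19.0
eef_pos: [0.5783, -0.1192, 0.0589]
tcp_rot: [-0.391, -0.314, 0.673, -0.544]
contact_force: [-0.6, 0.0, 0.2]
opening: -0.001
```

Emit:
{"api": "play_rows", "payload": {"targets": [{"delta_pos": [0,0,0.0035],"delta_rot": [0,0,0],"claw": 0},{"delta_pos": [0,0,0.0035],"delta_rot": [0,0,0],"claw": 0},{"delta_pos": [-0.0003,-0.0012,0.0035],"delta_rot": [0,0,0],"claw": 0},{"delta_pos": [-0.0006,-0.0025,0.0035],"delta_rot": [0,0,0],"claw": 0},{"delta_pos": [-0.0006,-0.0025,0.0035],"delta_rot": [0,0,0],"claw": 0}]}}

```text
time: 19.42
eef_pos: [0.5781, -0.1214, 0.0625]
tcp_rot: [-0.391, -0.314, 0.672, -0.544]
contact_force: [0.8, 1.4, 0.2]
opening: -0.001
```

Emit:
{"api": "play_rows", "payload": {"targets": [{"delta_pos": [-0.0002,-0.0008,0],"delta_rot": [0,0,0],"claw": 0},{"delta_pos": [-0.0003,-0.0015,0],"delta_rot": [0,0,0],"claw": 0},{"delta_pos": [-0.0005,-0.0025,0],"delta_rot": [0,0,0],"claw": 0},{"delta_pos": [-0.0005,-0.0025,0],"delta_rot": [0,0,0],"claw": 0}]}}

```text
time: 19.75
eef_pos: [0.5775, -0.1236, 0.062]
tcp_rot: [-0.392, -0.315, 0.672, -0.544]
contact_force: [1.4, 2.2, -1.1]
opening: -0.001
```

Emit:
{"api": "play_rows", "payload": {"targets": [{"delta_pos": [-0.0002,-0.0008,0.0005],"delta_rot": [0,0,0],"claw": 0},{"delta_pos": [-0.0003,-0.0015,0.0005],"delta_rot": [0,0,0],"claw": 0},{"delta_pos": [-0.0004,-0.002,0.0005],"delta_rot": [0,0,0],"claw": 0},{"delta_pos": [-0.0004,-0.002,0.0005],"delta_rot": [0,0,0],"claw": 0}]}}

```text
time: 20.08
eef_pos: [0.5775, -0.1244, 0.062]
tcp_rot: [-0.393, -0.315, 0.671, -0.544]
contact_force: [1.6, 5.8, -2.3]
opening: -0.001
```

Emit:
{"api": "play_rows", "payload": {"targets": [{"delta_pos": [-0.0002,-0.001,0.0],"delta_rot": [0,0,0],"claw": 0},{"delta_pos": [-0.0004,-0.002,0.0],"delta_rot": [0,0,0],"claw": 0},{"delta_pos": [-0.0004,-0.002,0.0],"delta_rot": [0,0,0],"claw": 0}]}}

```text
time: 20.33
eef_pos: [0.5774, -0.1253, 0.0618]
tcp_rot: [-0.394, -0.316, 0.671, -0.544]
contact_force: [1.9, 6.0, -0.2]
opening: 0.002
```

The force plateaus at about 6–7 N while the tool still moves, which means the spindle is sliding and the ring is at its stop. Retreat and check again.

Emit:
{"api": "play_rows", "payload": {"targets": [{"delta_pos": [0.0042,0.0195,0],"delta_rot": [0,0,0],"claw": 0},{"delta_pos": [0.0106,0.049,0],"delta_rot": [0,0,0],"claw": 0},{"delta_pos": [0.014,0.058,0.03],"delta_rot": [0,0,0],"claw": 0},{"delta_pos": [0.014,0.058,0.07],"delta_rot": [0,0,0],"claw": 0},{"delta_pos": [0.014,0.058,0.11],"delta_rot": [0,0,0],"claw": 0},{"delta_pos": [0.014,0.058,0.13],"delta_rot": [0,0,0],"claw": 0},{"delta_pos": [0.014,0.058,0.13],"delta_rot": [0,0,0],"claw": 0},{"delta_pos": [0.014,0.058,0.13],"delta_rot": [0,0,0],"claw": 0},{"delta_pos": [0.014,0.058,0.13],"delta_rot": [0,0,0],"claw": 0}]}}

```text
time: 21.08
eef_pos: [0.5903, -0.0676, 0.1907]
tcp_rot: [-0.393, -0.316, 0.671, -0.543]
contact_force: [-1.3, -1.3, -0.2]
opening: -0.002
```

Run:
```python
from tgt import *
s,R=st();c=ctrl.calibration("wrist");a=ctrl.read_camera("scene");w=ctrl.read_camera("wrist");cv2.imwrite("pics/s15.png",a);cv2.imwrite("pics/w15.png",w)
h=cv2.cvtColor(a,cv2.COLOR_BGR2HSV);m=(((h[...,0]<8)|(h[...,0]>172))&(h[...,1]>150)&(h[...,2]>80)).astype(np.uint8)
n,l,S,C=cv2.connectedComponentsWithStats(m);print([(S[k].tolist(),C[k]) for k in range(1,n) if S[k,4]>20 and C[k][0]<200])
print(proj(c,PIN+X*.011-[0,0,.016]))
print([(v,w[v,250].tolist()) for v in range(172,218)]);print("u244",[(v,int(w[v,243].mean())) for v in range(172,200)]);print("u258",[(v,int(w[v,258].mean())) for v in range(172,200)])
v=lambda x,z:proj(c,PIN+X*x+[0,0,z])[1]
print("pred: endbot",v(.011,-.016),"endtop",v(.011,0),"headtop front",v(.008,.01),"grip top",v(.007,.03),v(-.007,.03))
h=cv2.cvtColor(w,cv2.COLOR_BGR2HSV);m=((h[...,0]<8)|(h[...,0]>172))&(h[...,1]>130)&(h[...,2]>80);r=np.where(m[200:300,240:262].any(1))[0]+200;print("red rows",r.min(),r.max())
```

```text
t 21.08 p [ 0.5903 -0.0676  0.1907] yaw -12.16 down [-0.101 -0.48  -0.871] F [-1.3 -1.3 -0.2] op -0.2 q [-0.08  0.23  1.78 -0.54  1.26  0.34]
[([154, 215, 8, 11, 82], array([157.64634146, 219.90243902]))]
[251.66168005 187.10366685]
[(172, [219, 222, 222]), (173, [210, 213, 212]), (174, [209, 213, 213]), (175, [210, 213, 213]), (176, [209, 213, 213]), (177, [210, 213, 213]), (178, [209, 213, 213]), (179, [209, 213, 212]), (180, [205, 208, 208]), (181, [177, 180, 179]), (182, [118, 116, 116]), (183, [125, 123, 123]), (184, [134, 132, 131]), (185, [119, 119, 118]), (186, [108, 113, 116]), (187, [76, 105, 122]), (188, [99, 112, 119]), (189, [115, 114, 115]), (190, [114, 113, 113]), (191, [115, 114, 114]), (192, [115, 114, 114]), (193, [115, 114, 114]), (194, [116, 114, 114]), (195, [114, 114, 113]), (196, [112, 111, 111]), (197, [112, 112, 111]), (198, [108, 107, 108]), (199, [108, 108, 108]), (200, [107, 107, 106]), (201, [107, 106, 106]), (202, [106, 104, 105]), (203, [106, 105, 105]), (204, [100, 104, 109]), (205, [70, 103, 123]), (206, [68, 102, 122]), (207, [69, 104, 124]), (208, [
[... 355 characters left out ...]
, (183, 125), (184, 139), (185, 145), (186, 166), (187, 197), (188, 155), (189, 114), (190, 114), (191, 116), (192, 115), (193, 115), (194, 114), (195, 114), (196, 112), (197, 112), (198, 115), (199, 114)]
u258 [(172, 213), (173, 213), (174, 213), (175, 212), (176, 212), (177, 211), (178, 211), (179, 212), (180, 208), (181, 178), (182, 116), (183, 124), (184, 130), (185, 121), (186, 158), (187, 205), (188, 165), (189, 114), (190, 114), (191, 114), (192, 115), (193, 112), (194, 105), (195, 105), (196, 104), (197, 104), (198, 107), (199, 106)]
pred: endbot 187.1036668504332 endtop 200.56291152798434 headtop front 211.7147047670811 grip top 231.68416934335457 241.12867795328904
red rows 215 240
```

The wire centre is now at 183.6 and the spindle's lower edge at 188.0, a difference of -4.4 px. The prediction for fully over is -4.5 to -4.8 px. The grip height in the scene view is unchanged (v 219.9 against 220.0). The robot is clear, so I'm handing in.

```bash
python3 -c "
from plant import ctrl
print(ctrl.sign_off())"
```

```text
the job is handed in; nothing more can be done
None
```

The red-headed linchpin is home in the spindle's hole and its ring is swung over the spindle's end. I handed the job in at about 21 s; no verdict was reported.

**What I did**
- Drew the pin from the small rack and lowered it through the hole. It stopped at the height expected for the head seated on the spindle (TCP z 0.112 m), at about 7 N.
- Pushed the ring over with the shut, tilted fingers in two passes. The largest force I read while working on the stand was about 8.5 N.

**Last checks**
- **Ring:** the wrist camera showed the wire 4.4 px above the spindle's lower edge in the picture. Fully over predicts 4.5–4.8 px, so the ring angle is about 0 rad. After the first push the same check gave about 0.11 rad, which is why I pushed again.
- **Seating:** in the scene camera the grip's height was unchanged (219.9 against 220.0 px). It moved about 1 px along the spindle because the spindle slid inward roughly 2 mm during the last push.
- **Robot:** it was clear of everything.

**What disagreed**
- The fingertips were about 5 mm behind the reported TCP, not 25 mm ahead, so the first grasp closed above the grip and I redid it lower.
- The wrist camera's geometry was off by several mm, so I relied on the scene view, contact and relative measurements.
- The last ring check was numeric only, because my picture views were used up.
- I did not check the bystanders again with a camera. I saw no unexpected contact forces.

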